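Fetch the jar from behind the bottles

TASK

The low colour jar stands at the back of the wooden caddy, hemmed in by three tall bottles. First stand all three bottles upright in the steel side tray, then take the jar and stand it in the middle of the terracotta-faced tile, and only when it stands there put each bottle back upright on the spot in the caddy where it stood at the start. Keep bottles and jar upright all along and do not push the brush, the vial or the beaker about.

Things in the scene. Friction and masses are not known exactly. Their poses are not given: they have to be found in the camera images.
- caddy: Fixed wooden tray, 160 (x) by 190 (y) mm, yaw within 15 deg. Origin: centre of underside. Floor 5 mm above the table; rims 14 mm high, 6 thick, the +x (back) rim 34 high. Flush cork discs (54 mm) mark the places in its frame: jar (18, 0), bottles (18, 56), (18, -56), (-38, 0) mm; which bottle stands where varies. They stand too close and tall for a gripper to reach the jar between them.
- side_tray: Fixed empty bare-steel tray, 250 (x) by 100 (y) mm, turned up to 15 degrees. Origin: centre of its underside; its floor is 4 mm above the table, rims 10 mm high and 4 mm thick. It holds the three bottles in a row along its x, for example at x = -75, 0 and 75 mm.
- tile: Fixed ceramic tile with a terracotta face, 110 by 110 mm, its top 8 mm above the table. Origin: centre of its underside.
- dropper_bottle: Loose round amber glass bottle with a paper band, 44 mm in diameter and straight up to 96 mm, then a narrow black cap and a rubber bulb; 130 mm high in all, about 160 g. Origin: centre of its underside; z up.
- square_bottle: Loose square-section white plastic bottle, 38 by 38 mm (sides along its x and y), straight up to 104 mm, then a round cap of 30 mm; 128 mm high in all, about 180 g. Origin: centre of its underside; z up.
- nozzle_bottle: Loose round white plastic bottle, 40 mm in diameter and straight up to 98 mm, then a grey pointed cone nozzle; 130 mm high in all, about 130 g. Origin: centre of its underside; z up.
- jar: Loose low round jar, white ceramic of 44 mm diameter with a steel lid of 46 mm diameter from 22 mm height to its top at 36 mm; about 120 g. Origin: centre of its underside; z up.
- brush: Bystander: loose brush about 170 mm long lying on the table, about along x; lower than 30 mm. Leave alone.
- vial: Bystander: loose small amber vial, 26 mm in diameter, 58 mm high, standing on the table. Origin: centre of its underside. Leave alone.
- beaker: Bystander: loose empty grey plastic beaker, 72 mm wide, 85 mm high, standing at the far side of the table. Origin: centre of its underside. Leave alone.
Mind the look-alikes: they are no part of the job. Leave any yellow look-alike of the square_bottle alone. Leave any pink look-alike of the nozzle_bottle alone.

How it is judged:
By the outcome, as a careful person would: the job done as asked, in the order asked, and still so for the second after the job is handed in, with the robot touching nothing.
It also fails if it takes over 149 s, if anything falls off the work surface, if the arm or the gripper's body presses on something with over 40 N, if the wrist force passes 120 N, or if a joint passes its speed limit or range.

ROBOT

A 6-joint arm with a two-finger parallel gripper is mounted at the origin on the work surface. World frame = base frame: x ahead of the robot, y to its left, z up, the work surface at z = 0. Lengths are in m, angles in rad, forces in N, time in s.
With the tool pointing down it reaches from about 0.425 to 0.95 m from the base axis. Payload 3.5 kg.
Tool frame: the origin (TCP) lies at the very end of the fingers, on their centre line; the grasp point (between the pads) lies 19 mm behind it; z points along the fingers, y is the direction in which the jaws open and shut (so a half turn about z gives the same grasp; the last joint's range is limited). The gripper opens to 85 mm and grips with 20 to 120 N. Pads are 22 mm wide; open, the fingers measure 114 mm over their backs; the gripper's body (76 mm by 85 mm) begins 54 mm behind the grasp point. The pads swing forward as they close: fully open they stand 13 mm farther back than shut.
Start: joints at [0.982, 0.286, 1.577, -0, 1.279, -0.15], TCP at [0.287, 0.611, 0.204] pointing down, gripper open.
Joint ranges: [-2.77, 2.77], [-0.9, 2.22], [0.21, 2.48], [-1.53, 4.67], [0.24, 2.81], [-2.84, 2.84]. Speed limits (rad/s): [2.79, 2.79, 3.14, 3.14, 3.14, 3.14].

INTERFACE

Orientations are given as a unit quaternion [x, y, z, w].
In Python, from plant import ctrl, eyes, ticket gives the robot as it stands.
- The arm moves only by the tool send_rows, never from a script. Its arguments are lists of equal length, an entry for each row: "translation": the shift along the tool's x, y, z in units of 30 mm (1.0 is 30 mm), a list of three; "rotation": the turn, a rotation vector about the tool's x, y, z in units of 5 degrees (1.0 is 5 degrees), a list of three; "grip": the finger opening in mm, from 0 to 85.4. A call has 1 to 5 rows; each row shifts and turns the commanded pose from where the row before left it, along the tool's axes as they then stand; what a row does not reach is not made up. A row lasts 1/8 s, in which the tool goes at most 62.5 mm and 10.7 degrees, less where a joint would pass 70% of its speed; a pose out of reach is approached as far as the arm can. A call is refused whole if a number of a shift passes 1 or a number of a turn 1, either way. A call with a gripper value outside its range is refused whole. The fingers move at their own pace and stop on an object; "squeeze" is the grip in N (left out, the last holds). Time passes only in rows, so rows that do not move let the fingers close. It gives the time, the measured TCP pose, the force and the opening at its end, in the units of the state.
- ctrl.get_state(): the state, without advancing time (a new reading comes with each control period).
- eyes.read_camera(name): name is "scene" or "top"; returns a dict with "image" (400x640x3 uint8, blue, green, red), "mtx" (3x3 intrinsics, pixels), "dist_coeffs" ([k1, k2, p1, p2, k3] as OpenCV has them; the pictures are not rectified), "xyz" and "orientation" of the camera in the world. Camera axes: x right, y down, z forward; pixel columns grow to the right and rows downward; lengths in m; the calibration is good to about 2 mm. A picture is of the moment at which its call begins. There is no depth.
- ticket.sign_off(): hands the job in, once; it reports no verdict.
The state is a dict: "time": time; "qpos": joint angles; "dq": joint speeds; "joint_efforts": joint torques, N m; "eef_pos": TCP position; "tcp_rot": TCP orientation; "contact_force": force on the tool from outside, world axes, zero at the start; "wrist_torque": the same for the moment, N m; "opening": opening from 0.0 (shut) to 1.0 (fully open).
Only numpy, scipy, OpenCV 4.12 (cv2) and the standard library are available. Lean on these libraries where they do the work, as an engineer would, in place of code of your own. Each camera call takes 0.05 s, during which the arm holds its last target. There are 200 camera calls.

## Working session

There is one attempt and no reset: what is moved stays moved. The work goes in short steps, Python scripts to look and compute and a tool call to move; the robot and the scene stay as the last step left them, time stands still between calls to the robot, and variables do not carry over. Pictures are saved under pics/ and viewed, about 12 in all and at most 16, crops included, and the job is handed in when it is done.

Besides the shell and the picture viewer there is one more tool, called by a JSON object that holds its "method" and its "body". send_rows: Moves the arm, as the interface text tells. Its arguments: {"type":"object","properties":{"translation":{"type":"array"},"rotation":{"type":"array"},"grip":{"type":"array"},"squeeze":{"type":"number"}},"required":["translation","rotation","grip"]}

```bash
ls; mkdir -p pics; python3 - <<'E'
from plant import ctrl,eyes
import cv2
for n in("scene","top"):
    r=eyes.read_camera(n); cv2.imwrite(f"pics/{n}0.png",r["image"]); print(n,r["mtx"],r["dist_coeffs"],r["xyz"],r["orientation"])
print(ctrl.get_state())
E
```

```text
pics
scene [[378.23947553   0.         319.51180876]
 [  0.         378.23947553 204.57472539]
 [  0.           0.           1.        ]] [-0.0091405  0.         0.         0.         0.       ] [ 1.042738   -0.45513976  0.70146378] [ 0.86088189  0.36131489 -0.14604086 -0.32711769]
top [[507.07738901   0.         327.29127392]
 [  0.         507.07738901 199.68713883]
 [  0.           0.           1.        ]] [-0.15113436  0.          0.          0.          0.        ] [ 0.29462223 -0.05697314  1.32411212] [-0.69969022  0.70608264 -0.07698334  0.07716518]
{'time': 0.1, 'qpos': array([ 9.81987449e-01,  2.87135071e-01,  1.57808863e+00, -1.50898786e-05,
        1.27862178e+00, -1.49986831e-01]), 'dq': array([-0.00028611, -0.00215003, -0.00322462,  0.00144614, -0.00017712,
       -0.00168079]), 'joint_efforts': array([ 6.27802160e-05, -4.07299161e+01, -2.93697828e+01, -1.67284902e-04,
        3.44290274e-03,  9.27116133e-06]), 'eef_pos': array([0.2863733 , 0.61048364, 0.2026155 ]), 'tcp_rot': array([ 2.17652537e-01,  9.76025668e-01, -1.05303816e-03, -3.99960225e-04]), 'contact_force': array([-0.30251983, -0.31099085, -0.17330882]), 'wrist_torque': array([-0.04476616, -0.03782   , -0.0156265 ]), 'opening': 1.0026651156777653}
```

View pics/scene0.png

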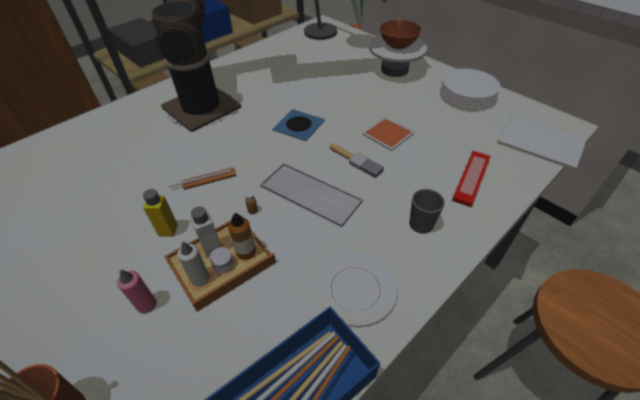

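View pics/top0.png

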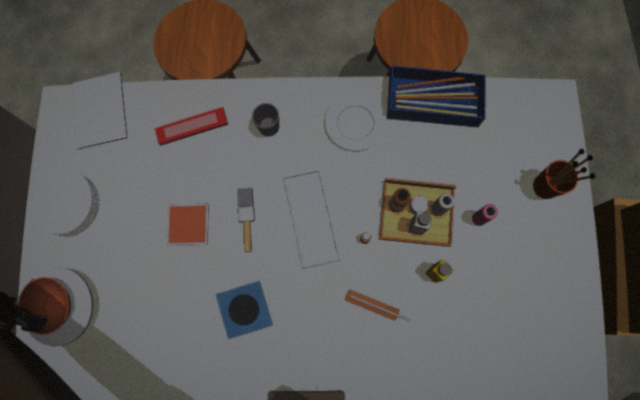

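The scene view shows the caddy near (220,262) with the nozzle bottle on the left, the dropper on the right and the square bottle behind. In the top view the caddy is at (417,212), the side tray at (312,220) and the tile at (188,225). +x points up in the picture and +y points left. I'll enlarge the top view next.

```bash
cat > h.py <<'E'
import numpy as np,cv2
from scipy.spatial.transform import Rotation as R
from plant import ctrl,eyes
def cam(n,save=None):
    r=eyes.read_camera(n)
    if save: cv2.imwrite(save,r["image"])
    return r
def w(r,uv,z):
    p=cv2.undistortPoints(np.array(uv,float).reshape(-1,1,2),r["mtx"],np.array(r["dist_coeffs"])).reshape(-1,2)
    d=np.c_[p,np.ones(len(p))]@R.from_quat(r["orientation"]).as_matrix().T; c=np.array(r["xyz"])
    return c+d*((z-c[2])/d[:,2])[:,None]
def px(r,P):
    M=R.from_quat(r["orientation"]).as_matrix().T; rv=cv2.Rodrigues(M)[0]
    return cv2.projectPoints(np.array(P,float).reshape(-1,3),rv,-M@np.array(r["xyz"]),r["mtx"],np.array(r["dist_coeffs"]))[0].reshape(-1,2)
def crop(im,x0,y0,x1,y1,k,g=1.0):
    c=cv2.resize(im[y0:y1,x0:x1],None,fx=k,fy=k,interpolation=cv2.INTER_CUBIC)
    return np.clip(c*g,0,255).astype(np.uint8)
def rect(r,x,y,yaw,lx,ly,z):
    c,s=np.cos(yaw),np.sin(yaw); return px(r,[[x+c*a*lx/2-s*b*ly/2,y+s*a*lx/2+c*b*ly/2,z] for a,b in((1,1),(1,-1),(-1,-1),(-1,1))])
def circ(r,x,y,z,d):
    t=np.linspace(0,2*np.pi,24); return px(r,np.c_[x+d/2*np.cos(t),y+d/2*np.sin(t),0*t+z])
E
python3 - <<'E'
from h import *
r=cam("top"); im=r["image"]; 
hsv=cv2.cvtColor(im,cv2.COLOR_BGR2HSV)
m=cv2.inRange(hsv,(0,120,80),(20,255,255)); n=np.zeros_like(m); n[195:250,160:215]=m[195:250,160:215]
b=cv2.minAreaRect(cv2.findNonZero(n)); print("tile",b,w(r,[b[0]],.008), w(r,cv2.boxPoints(b),.008))
cv2.imwrite("pics/c1.png",crop(im,370,165,510,290,5,1.6))
cv2.imwrite("pics/c2.png",crop(im,270,160,355,280,5,1.3))
s=cam("scene"); cv2.imwrite("pics/c3.png",crop(s["image"],110,170,290,310,4,1.6))
for q in((388,181),(454,183),(451,246),(381,241)):print(w(r,[q],.014))
for q in((285,178),(319,171),(339,262),(305,268)):print(w(r,[q],.01))
E
```

```text
tile ((187.0, 224.0), (36.0, 36.0), 90.0) [[0.52387716 0.31632651 0.008     ]] [[0.57328545 0.36849936 0.008     ]
 [0.57248171 0.26944819 0.008     ]
 [0.47544711 0.2655489  0.008     ]
 [0.47562323 0.36313487 0.008     ]]
[[ 0.63512408 -0.22076264  0.014     ]]
[[ 0.62829129 -0.39941254  0.014     ]]
[[ 0.45814892 -0.38094891  0.014     ]]
[[ 0.4738571  -0.19693055  0.014     ]]
[[0.64699005 0.05501365 0.01      ]]
[[ 0.6655657  -0.03636207  0.01      ]]
[[ 0.4207256  -0.08679932  0.01      ]]
[[0.4059485  0.00129347 0.01      ]]
```

View pics/c1.png

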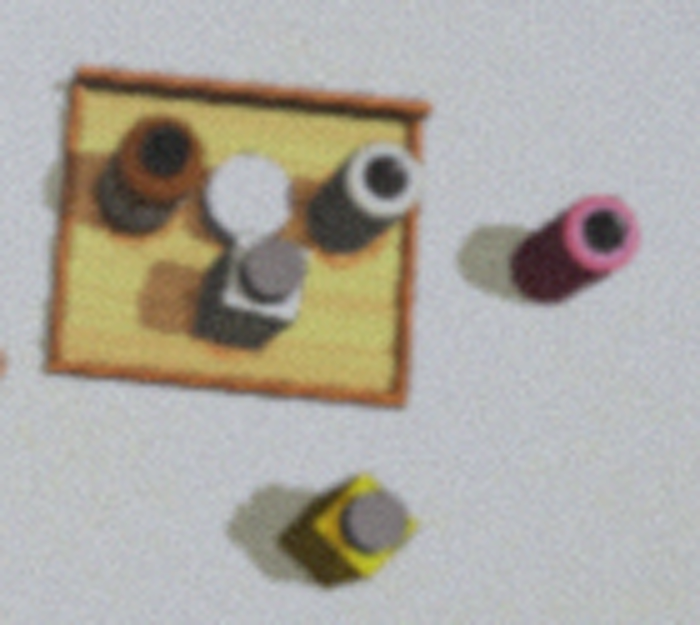

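View pics/c2.png

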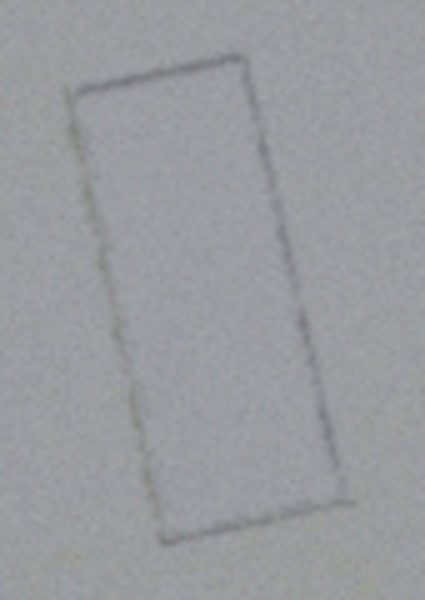

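View pics/c3.png

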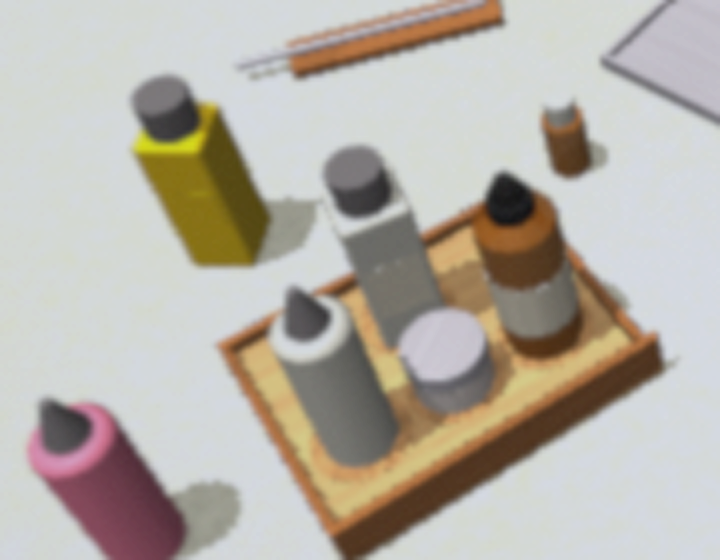

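Close-up: the caddy's front corners are at crop (50,372) and (405,405). Bottle shoulders are dropper (160,157), nozzle (384,181) and square cap (275,268). The jar lid is at (248,198) and the tray corners are clear. The scene crop confirms which bottle is which.

```bash
cat > /tmp/a.py <<'E'
from h import *
r=cam("top"); s=cam("scene")
f=lambda P,x0,y0,k=5:(np.array(P,float)+.5)/k-.5+[x0,y0]
fr=w(r,f([(50,372),(405,405)],370,165),.014); bk=w(r,f([(78,67),(431,101)],370,165),.034)
print("caddy",fr[:,:2],bk[:,:2])
C=np.r_[bk,fr][:,:2].mean(0); v=(fr[0]-fr[1])+(bk[0]-bk[1]); u=bk.sum(0)-fr.sum(0); 
ya=[np.arctan2(-v[0],v[1]),np.arctan2(u[1],u[0])]; print("C",C,np.degrees(ya),np.linalg.norm(v)/2,np.linalg.norm(u[:2])/2)
t=w(r,f([(70,92),(244,56),(348,503),(164,543)],270,160),.010)[:,:2]; T=t.mean(0); d=t[0]+t[1]-t[2]-t[3]; e=t[0]+t[3]-t[1]-t[2]
print("T",T,np.degrees([np.arctan2(d[1],d[0]),np.arctan2(-e[0],e[1])]),np.linalg.norm(d)/2,np.linalg.norm(e)/2)
yaw=np.mean(ya); c,sn=np.cos(yaw),np.sin(yaw); Rm=np.array([[c,-sn],[sn,c]])
for n,a in dict(jar=(.018,0),drop=(.018,.056),noz=(.018,-.056),sq=(-.038,0)).items(): print(n,C+Rm@a)
for n,q,z in(("jar",(248,198),.041),("drop",(160,157),.101),("noz",(384,181),.103),("sq",(275,268),.133)):print(n,"seen",w(r,f([q],370,165),z)[0,:2])
sc=w(s,f([(503,190),(310,322),(368,182),(443,330)],110,170,4),.1)
qs=w(r,f([(225,302),(293,318),(308,245)],370,165),.109)[:,:2];print("sqcorners",qs,np.degrees([np.arctan2(*(qs[1]-qs[0])[::-1]),np.arctan2(*(qs[2]-qs[1])[::-1])]))
E
python3 /tmp/a.py
```

```text
caddy [[ 0.47915696 -0.19342267]
 [ 0.45922047 -0.37994016]] [[ 0.63815579 -0.21114612]
 [ 0.61824576 -0.39872273]]
C [ 0.54869475 -0.29580792] [-6.07991727 -6.54832835] 0.1881051159622302 0.16005626426339858
T [ 0.53601035 -0.01383239] [12.09911438 11.67040908] 0.2466269773707696 0.09645905088059817
jar [ 0.56658556 -0.29778755]
drop [ 0.5727444  -0.24212725]
noz [ 0.56042671 -0.35344784]
sq [ 0.51092526 -0.29162871]
jar seen [ 0.56521767 -0.29671592]
drop seen [ 0.57379293 -0.24243265]
noz seen [ 0.56010903 -0.35393889]
sq seen [ 0.51134825 -0.29099848]
sqcorners [[ 0.49913944 -0.2702551 ]
 [ 0.49082337 -0.30340382]
 [ 0.52700172 -0.31266464]] [-104.08324039  -14.35809133]
```

```bash
cat > /tmp/b.py <<'E'
from h import *
C=(.5487,-.2958);y=np.radians(-6.3);T=(.536,-.0138)
out=[]
for n,x0,y0,x1,y1 in(("top",370,165,460,260),("scene",150,190,285,310)):
    r=cam(n); im=cv2.resize(r["image"],None,fx=6,fy=6,interpolation=cv2.INTER_CUBIC); im=np.clip(im*1.5,0,255).astype(np.uint8)
    def L(p,c,cl=True): cv2.polylines(im,[np.int32((p+.5)*6)],cl,c,1)
    L(rect(r,*C,y,.16,.19,.0),(255,0,0));L(rect(r,*C,y,.16,.19,.014),(255,0,255))
    for (x,yy),d,h in(((.5733,-.2423),.044,.101),((.5603,-.3537),.040,.103),((.566,-.2973),.046,.041)): L(circ(r,x,yy,h,d),(0,0,255)); L(circ(r,x,yy,.005,d),(0,255,0))
    for z,c in((.109,(0,0,255)),(.005,(0,255,0))):L(rect(r,.511,-.2912,np.radians(-12),.038,.038,z),c)
    out.append(im[y0*6:y1*6,x0*6:x1*6])
cv2.imwrite("pics/o1.png",out[0]);cv2.imwrite("pics/o2.png",cv2.resize(out[1],None,fx=.95,fy=.8))
E
python3 /tmp/b.py
```

```text
(no output)
```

View pics/o1.png

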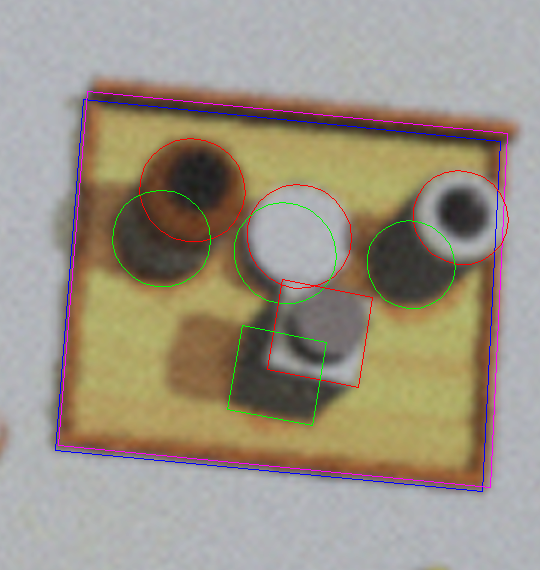

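View pics/o2.png

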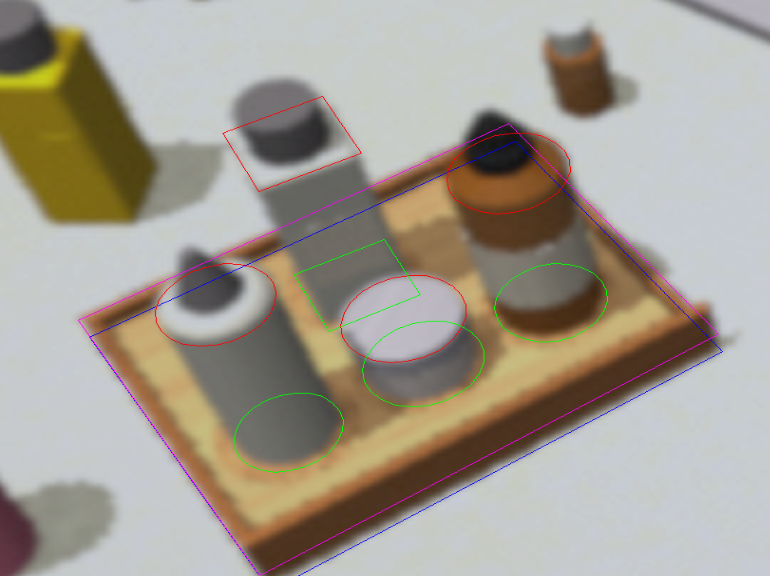

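The top overlay fits within about 1 mm, with the square bottle's yaw at about -12°. The scene overlay is off by 2 to 3 mm. I'll use φ=0, so tool x = world +y, tool y = world +x and tool z = down. I'm turning the tool first.

{"method": "send_rows", "body": {"translation": [[0, 0, 0], [0, 0, 0], [0, 0, 0], [0, 0, 0], [0, 0, 0]], "rotation": [[0, 0, 1], [0, 0, 1], [0, 0, 1], [0, 0, 1], [0, 0, 1]], "grip": [66, 66, 66, 66, 66], "squeeze": 45}}

```text
time: 1.02
eef_pos: [0.2867, 0.611, 0.2039]
tcp_rot: [0.425, 0.905, -0.0, -0.0]
contact_force: [0.3, 0.3, 0.4]
opening: 0.771
```

{"method": "send_rows", "body": {"translation": [[0, 0, 0], [0, 0, 0], [0, 0, 0], [0, 0, 0], [0, 0, 0]], "rotation": [[0, 0, 1], [0, 0, 1], [0, 0, 1], [0, 0, 1], [0, 0, 1]], "grip": [66, 66, 66, 66, 66]}}

```text
time: 1.65
eef_pos: [0.2867, 0.611, 0.204]
tcp_rot: [0.611, 0.792, 0.0, -0.0]
contact_force: [0.6, 0.3, 0.4]
opening: 0.774
```

{"method": "send_rows", "body": {"translation": [[0, 0, 0], [0, 0, 0], [0, 0, 0], [0, 0, 0], [0, 0, 0]], "rotation": [[0, 0, 1], [0, 0, 1], [0, 0, 1], [0, 0, 0], [0, 0, 0]], "grip": [66, 66, 66, 66, 66]}}

```text
time: 2.28
eef_pos: [0.2867, 0.6111, 0.2039]
tcp_rot: [0.708, 0.707, -0.0, -0.0]
contact_force: [0.0, -0.8, 0.3]
opening: 0.77
```

{"method": "send_rows", "body": {"translation": [[-0.95, 0.32, 0], [-0.95, 0.32, 0], [-0.95, 0.32, 0], [-0.95, 0.32, 0], [-0.95, 0.32, 0]], "rotation": [[0, 0, 0], [0, 0, 0], [0, 0, 0], [0, 0, 0], [0, 0, 0]], "grip": [66, 66, 66, 66, 66]}}

```text
time: 2.9
eef_pos: [0.3346, 0.4675, 0.2041]
tcp_rot: [0.708, 0.707, 0.0, 0.0]
contact_force: [0.5, -0.5, 0.3]
opening: 0.775
```

{"method": "send_rows", "body": {"translation": [[-0.95, 0.32, 0], [-0.95, 0.32, 0], [-0.95, 0.32, 0], [-0.95, 0.32, 0], [-0.95, 0.32, 0]], "rotation": [[0, 0, 0], [0, 0, 0], [0, 0, 0], [0, 0, 0], [0, 0, 0]], "grip": [66, 66, 66, 66, 66]}}

```text
time: 3.52
eef_pos: [0.3823, 0.3249, 0.2041]
tcp_rot: [0.708, 0.707, 0.0, 0.0]
contact_force: [0.2, 0.5, 0.3]
opening: 0.773
```

{"method": "send_rows", "body": {"translation": [[-0.95, 0.32, 0], [-0.95, 0.32, 0], [-0.95, 0.32, 0], [-0.95, 0.32, 0], [-0.95, 0.32, 0]], "rotation": [[0, 0, 0], [0, 0, 0], [0, 0, 0], [0, 0, 0], [0, 0, 0]], "grip": [66, 66, 66, 66, 66]}}

```text
time: 4.15
eef_pos: [0.43, 0.1823, 0.2042]
tcp_rot: [0.708, 0.707, 0.0, 0.0]
contact_force: [0.5, 0.5, 0.0]
opening: 0.773
```

{"method": "send_rows", "body": {"translation": [[-0.95, 0.32, 0], [-0.95, 0.32, 0], [-0.95, 0.32, 0], [-0.95, 0.32, 0], [-0.95, 0.32, 0]], "rotation": [[0, 0, 0], [0, 0, 0], [0, 0, 0], [0, 0, 0], [0, 0, 0]], "grip": [66, 66, 66, 66, 66]}}

```text
time: 4.78
eef_pos: [0.4776, 0.0396, 0.2042]
tcp_rot: [0.708, 0.707, 0.0, 0.0]
contact_force: [0.3, -0.4, 0.3]
opening: 0.773
```

{"method": "send_rows", "body": {"translation": [[-0.95, 0.32, 0], [-0.95, 0.32, 0], [-0.95, 0.32, 0], [-0.95, 0.32, 0], [-0.95, 0.32, 0]], "rotation": [[0, 0, 0], [0, 0, 0], [0, 0, 0], [0, 0, 0], [0, 0, 0]], "grip": [66, 66, 66, 66, 66]}}

```text
time: 5.4
eef_pos: [0.5253, -0.103, 0.2041]
tcp_rot: [0.708, 0.707, 0.0, 0.0]
contact_force: [1.1, -0.2, 0.3]
opening: 0.775
```

{"method": "send_rows", "body": {"translation": [[-0.95, 0.32, 0], [-0.95, 0.32, 0], [-0.95, 0.32, 0], [-0.95, 0.32, 0], [-0.9, 0.26, 0]], "rotation": [[0, 0, 0], [0, 0, 0], [0, 0, 0], [0, 0, 0], [0, 0, 0]], "grip": [66, 66, 66, 66, 66]}}

```text
time: 6.02
eef_pos: [0.5712, -0.2442, 0.204]
tcp_rot: [0.708, 0.707, 0.0, 0.0]
contact_force: [-0.4, 0.1, -0.2]
opening: 0.774
```

{"method": "send_rows", "body": {"translation": [[0, 0, 0], [0, 0, 0]], "rotation": [[0, 0, 0], [0, 0, 0]], "grip": [66, 66]}}

```text
time: 6.28
eef_pos: [0.5706, -0.2426, 0.2037]
tcp_rot: [0.708, 0.706, 0.0, -0.0]
contact_force: [-0.7, 0.5, -0.3]
opening: 0.775
```

Descending onto the dropper to TCP z≈0.068.

{"method": "send_rows", "body": {"translation": [[0, 0.08, 0.9], [0, 0, 0.9], [0, 0, 0.9], [0, 0, 0.9], [0, 0, 0.9]], "rotation": [[0, 0, 0], [0, 0, 0], [0, 0, 0], [0, 0, 0], [0, 0, 0]], "grip": [66, 66, 66, 66, 66]}}

```text
time: 6.9
eef_pos: [0.5732, -0.2419, 0.0684]
tcp_rot: [0.707, 0.707, 0.0, 0.0]
contact_force: [-0.4, 1.3, 0.1]
opening: 0.776
```

{"method": "send_rows", "body": {"translation": [[0, 0, 0], [0, 0, 0], [0, 0, 0]], "rotation": [[0, 0, 0], [0, 0, 0], [0, 0, 0]], "grip": [54, 44, 30]}}

```text
time: 7.28
eef_pos: [0.5742, -0.2435, 0.0708]
tcp_rot: [0.708, 0.706, 0.0, 0.001]
contact_force: [-0.8, 0.2, 1.6]
opening: 0.473
```

{"method": "send_rows", "body": {"translation": [[0, 0, 0], [0, 0, 0], [0, 0, 0]], "rotation": [[0, 0, 0], [0, 0, 0], [0, 0, 0]], "grip": [30, 30, 30]}}

```text
time: 7.65
eef_pos: [0.5742, -0.2438, 0.0707]
tcp_rot: [0.708, 0.706, 0.0, 0.001]
contact_force: [-0.3, 0.9, 5.7]
opening: 0.47
```

```bash
python3 -c "
from h import *
r=cam('scene'); cv2.imwrite('pics/g1.png',crop(r['image'],150,160,300,300,5,1.5))"
```

```text
(no output)
```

View pics/g1.png

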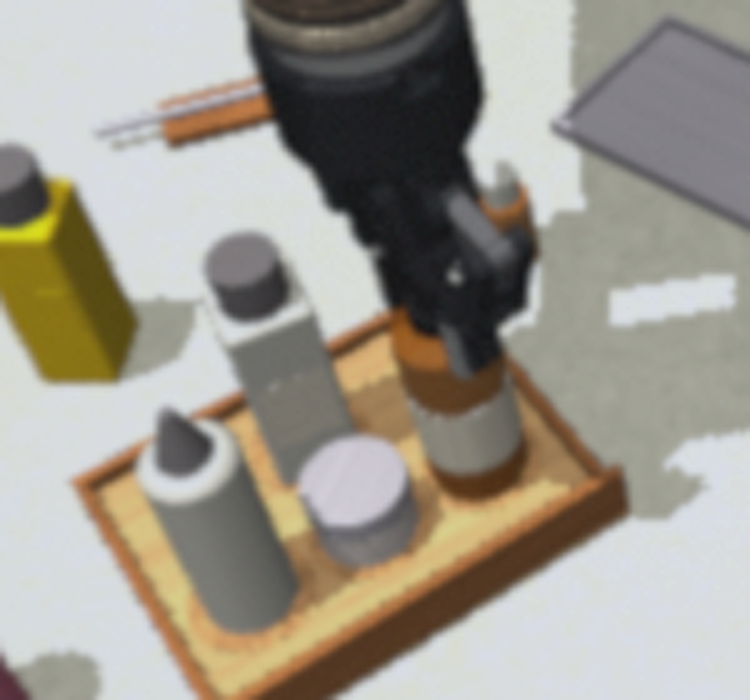

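The picture shows the fingers around the amber body at about (450,330), with the neighbours untouched. Lifting and carrying to the tray.

{"method": "send_rows", "body": {"translation": [[0, 0, -0.3], [0, 0, -0.6], [0, 0, -0.9], [0, 0, -0.9], [0, 0, -0.7]], "rotation": [[0, 0, 0], [0, 0, 0], [0, 0, 0], [0, 0, 0], [0, 0, 0]], "grip": [30, 30, 30, 30, 30]}}

```text
time: 8.32
eef_pos: [0.5735, -0.2434, 0.173]
tcp_rot: [0.708, 0.706, 0.0, 0.001]
contact_force: [-0.2, -0.7, -2.0]
opening: 0.467
```

{"method": "send_rows", "body": {"translation": [[0.4, 0.07, 0], [0.8, 0.13, 0], [0.9, 0.15, 0], [0.9, 0.15, 0], [0.9, 0.15, 0]], "rotation": [[0, 0, 0], [0, 0, 0], [0, 0, 0], [0, 0, 0], [0, 0, 0]], "grip": [30, 30, 30, 30, 30]}}

```text
time: 8.95
eef_pos: [0.592, -0.123, 0.1687]
tcp_rot: [0.708, 0.707, -0.001, -0.002]
contact_force: [0.7, -0.4, -1.3]
opening: 0.473
```

{"method": "send_rows", "body": {"translation": [[0.9, 0.15, 0], [0.9, 0.15, 0], [0.9, 0.15, 0], [0.9, 0.15, 0], [0.7, 0.15, 0]], "rotation": [[0, 0, 0], [0, 0, 0], [0, 0, 0], [0, 0, 0], [0, 0, 0]], "grip": [30, 30, 30, 30, 30]}}

```text
time: 9.57
eef_pos: [0.6146, 0.0056, 0.169]
tcp_rot: [0.707, 0.707, -0.001, -0.002]
contact_force: [0.9, -0.3, -2.4]
opening: 0.471
```

{"method": "send_rows", "body": {"translation": [[0, 0, 0], [0, 0, 0]], "rotation": [[0, 0, 0], [0, 0, 0]], "grip": [30, 30]}}

```text
time: 9.82
eef_pos: [0.6155, 0.0027, 0.1704]
tcp_rot: [0.708, 0.706, -0.0, -0.0]
contact_force: [0.8, 0.1, -1.7]
opening: 0.468
```

{"method": "send_rows", "body": {"translation": [[0, 0, 0.6], [0, 0, 0.9], [0, 0, 0.8], [0, 0, 0.6], [0, 0, 0.3]], "rotation": [[0, 0, 0], [0, 0, 0], [0, 0, 0], [0, 0, 0], [0, 0, 0]], "grip": [30, 30, 30, 30, 30]}}

```text
time: 10.45
eef_pos: [0.6148, 0.0024, 0.0729]
tcp_rot: [0.708, 0.706, -0.001, -0.001]
contact_force: [0.9, -0.7, -2.6]
opening: 0.472
```

{"method": "send_rows", "body": {"translation": [[0, 0, 0.06], [0, 0, 0.06], [0, 0, 0]], "rotation": [[0, 0, 0], [0, 0, 0], [0, 0, 0]], "grip": [30, 30, 30]}}

```text
time: 10.82
eef_pos: [0.6165, 0.0027, 0.0722]
tcp_rot: [0.708, 0.706, 0.0, 0.001]
contact_force: [-0.5, -0.6, -1.9]
opening: 0.471
```

{"method": "send_rows", "body": {"translation": [[0, 0, 0.05], [0, 0, 0]], "rotation": [[0, 0, 0], [0, 0, 0]], "grip": [30, 30]}}

```text
time: 11.08
eef_pos: [0.6159, 0.0028, 0.07]
tcp_rot: [0.708, 0.706, 0.0, 0.0]
contact_force: [0.9, -0.9, -1.6]
opening: 0.474
```

{"method": "send_rows", "body": {"translation": [[0, 0, 0.04], [0, 0, 0]], "rotation": [[0, 0, 0], [0, 0, 0]], "grip": [30, 30]}}

```text
time: 11.32
eef_pos: [0.6162, 0.0027, 0.0698]
tcp_rot: [0.708, 0.706, 0.0, 0.0]
contact_force: [-2.2, 0.4, 4.2]
opening: 0.468
```

Contact felt at z 0.0698. Releasing, lifting and moving to above the square bottle.

{"method": "send_rows", "body": {"translation": [[0, 0, 0], [0, 0, 0], [0, 0, 0], [0, 0, 0], [0, 0, -0.3]], "rotation": [[0, 0, 0], [0, 0, 0], [0, 0, 0], [0, 0, 0], [0, 0, 0]], "grip": [48, 56, 62, 62, 62]}}

```text
time: 11.95
eef_pos: [0.6151, 0.0028, 0.0769]
tcp_rot: [0.708, 0.706, -0.001, -0.001]
contact_force: [0.5, 0.3, 0.3]
opening: 0.728
```

{"method": "send_rows", "body": {"translation": [[0, 0, -0.7], [0, 0, -0.9], [0, 0, -0.9], [0, 0, -0.9], [0, 0, -0.8]], "rotation": [[0, 0, 0], [0, 0, 0], [0, 0, 0], [0, 0, 0], [0, 0, 0]], "grip": [62, 62, 62, 62, 62]}}

```text
time: 12.58
eef_pos: [0.6165, 0.0027, 0.2071]
tcp_rot: [0.708, 0.706, 0.001, 0.001]
contact_force: [0.0, 0.7, 0.0]
opening: 0.725
```

{"method": "send_rows", "body": {"translation": [[-0.98, -0.35, 0], [-0.98, -0.35, 0], [-0.98, -0.35, 0], [-0.98, -0.35, 0], [-0.98, -0.35, 0]], "rotation": [[0, 0, 0], [0, 0, 0], [0, 0, 0], [0, 0, 0], [0, 0, 0]], "grip": [62, 62, 62, 62, 62]}}

```text
time: 13.2
eef_pos: [0.5631, -0.1452, 0.2059]
tcp_rot: [0.708, 0.706, 0.0, 0.001]
contact_force: [-0.1, 0.3, -0.0]
opening: 0.724
```

{"method": "send_rows", "body": {"translation": [[-0.98, -0.35, 0], [-0.98, -0.35, 0], [-0.98, -0.35, 0], [-0.98, -0.35, 0], [-0.98, -0.35, 0]], "rotation": [[0, 0, 0], [0, 0, 0], [0, 0, 0], [0, 0, 0], [0, 0, 0]], "grip": [62, 62, 62, 62, 62]}}

```text
time: 13.82
eef_pos: [0.5101, -0.2922, 0.2059]
tcp_rot: [0.708, 0.706, 0.0, 0.001]
contact_force: [0.3, -0.0, -0.5]
opening: 0.724
```

{"method": "send_rows", "body": {"translation": [[0, 0, 0], [0, 0, 0], [0, 0, 0], [0, 0, 0], [0, 0, 0]], "rotation": [[0, 0, 0.8], [0, 0, 0.8], [0, 0, 0.8], [0, 0, 0], [0, 0, 0]], "grip": [62, 62, 62, 62, 62]}}

```text
time: 14.45
eef_pos: [0.5104, -0.2911, 0.2047]
tcp_rot: [0.778, 0.629, 0.0, 0.001]
contact_force: [0.6, -0.5, 0.9]
opening: 0.725
```

```bash
python3 -c "
from h import *
r=cam('top'); cv2.imwrite('pics/t2.png',crop(r['image'],270,150,470,280,4,1.4));print(ctrl.get_state()['eef_pos'])"
```

```text
[ 0.51027683 -0.29104825  0.20439352]
```

View pics/t2.png

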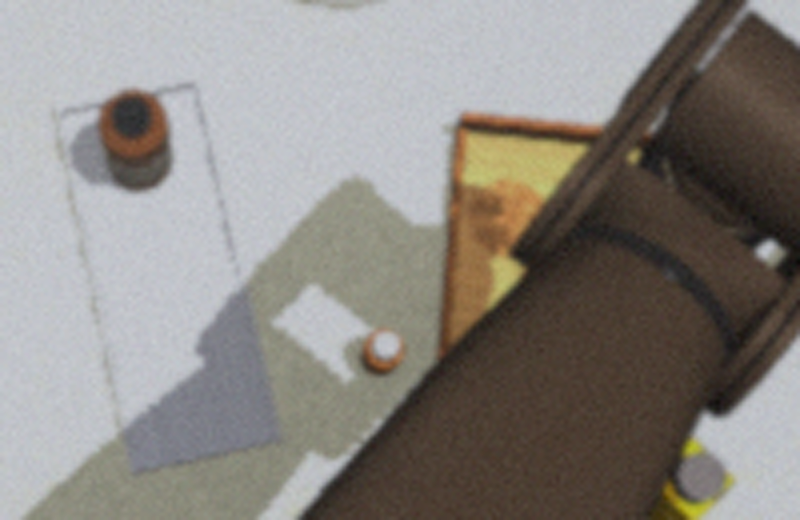

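The dropper stands upright in the tray's far end (135,130 in the crop) and the vial is untouched. Grasping the square bottle.

{"method": "send_rows", "body": {"translation": [[0, 0, 0.9], [0, 0, 0.9], [0, 0, 0.9], [0, 0, 0.95], [0, 0, 0.95]], "rotation": [[0, 0, 0], [0, 0, 0], [0, 0, 0], [0, 0, 0], [0, 0, 0]], "grip": [62, 62, 62, 62, 62]}}

```text
time: 15.12
eef_pos: [0.5103, -0.2911, 0.0651]
tcp_rot: [0.778, 0.629, 0.0, 0.0]
contact_force: [-0.1, -0.0, -0.8]
opening: 0.727
```

{"method": "send_rows", "body": {"translation": [[0, 0, 0], [0, 0, 0], [0, 0, 0], [0, 0, 0], [0, 0, 0]], "rotation": [[0, 0, 0], [0, 0, 0], [0, 0, 0], [0, 0, 0], [0, 0, 0]], "grip": [54, 46, 38, 26, 26]}}

```text
time: 15.75
eef_pos: [0.5114, -0.292, 0.0678]
tcp_rot: [0.778, 0.628, 0.0, 0.002]
contact_force: [0.0, -0.9, 5.8]
opening: 0.435
```

{"method": "send_rows", "body": {"translation": [[0, 0, 0], [0, 0, 0]], "rotation": [[0, 0, 0], [0, 0, 0]], "grip": [26, 26]}}

```text
time: 16.0
eef_pos: [0.5114, -0.292, 0.0678]
tcp_rot: [0.778, 0.628, 0.0, 0.002]
contact_force: [-0.1, -0.1, 6.3]
opening: 0.433
```

{"method": "send_rows", "body": {"translation": [[0, 0, -0.3], [0, 0, -0.6], [0, 0, -0.9], [0, 0, -0.9], [0, 0, -0.7]], "rotation": [[0, 0, 0], [0, 0, 0], [0, 0, 0], [0, 0, 0], [0, 0, 0]], "grip": [26, 26, 26, 26, 26]}}

```text
time: 16.62
eef_pos: [0.5103, -0.2911, 0.1698]
tcp_rot: [0.778, 0.628, 0.0, 0.001]
contact_force: [-0.7, -0.6, -1.5]
opening: 0.432
```

{"method": "send_rows", "body": {"translation": [[0.4, -0.18, 0], [0.8, -0.36, 0], [0.9, -0.4, 0], [0.9, -0.4, 0], [0.9, -0.4, 0]], "rotation": [[0, 0, 0], [0, 0, 0], [0, 0, 0], [0, 0, 0], [0, 0, 0]], "grip": [26, 26, 26, 26, 26]}}

```text
time: 17.25
eef_pos: [0.4822, -0.1634, 0.1661]
tcp_rot: [0.778, 0.628, -0.0, -0.001]
contact_force: [-0.3, -0.4, -1.0]
opening: 0.429
```

{"method": "send_rows", "body": {"translation": [[0.9, -0.4, 0], [0.9, -0.4, 0], [0.9, -0.4, 0], [0.9, -0.4, 0], [0.62, -0.3, 0]], "rotation": [[0, 0, 0], [0, 0, 0], [0, 0, 0], [0, 0, 0], [0, 0, 0]], "grip": [26, 26, 26, 26, 26]}}

```text
time: 17.88
eef_pos: [0.4527, -0.0278, 0.1662]
tcp_rot: [0.778, 0.629, -0.001, -0.001]
contact_force: [0.3, 0.3, -1.3]
opening: 0.43
```

{"method": "send_rows", "body": {"translation": [[0, 0, 0], [0, 0, 0]], "rotation": [[0, 0, 0], [0, 0, 0]], "grip": [26, 26]}}

```text
time: 18.12
eef_pos: [0.4541, -0.0298, 0.167]
tcp_rot: [0.778, 0.628, -0.0, -0.0]
contact_force: [-0.6, -0.2, -0.8]
opening: 0.436
```

{"method": "send_rows", "body": {"translation": [[0, 0, 0.6], [0, 0, 0.9], [0, 0, 0.8], [0, 0, 0.6], [0, 0, 0.3]], "rotation": [[0, 0, 0], [0, 0, 0], [0, 0, 0], [0, 0, 0], [0, 0, 0]], "grip": [26, 26, 26, 26, 26]}}

```text
time: 18.75
eef_pos: [0.4538, -0.0303, 0.0703]
tcp_rot: [0.778, 0.628, -0.001, -0.001]
contact_force: [0.3, 0.0, -1.2]
opening: 0.434
```

{"method": "send_rows", "body": {"translation": [[0, 0, 0.06], [0, 0, 0.06], [0, 0, 0]], "rotation": [[0, 0, 0], [0, 0, 0], [0, 0, 0]], "grip": [26, 26, 26]}}

```text
time: 19.12
eef_pos: [0.4551, -0.0301, 0.0687]
tcp_rot: [0.778, 0.628, 0.0, 0.001]
contact_force: [0.4, 0.6, -0.7]
opening: 0.435
```

{"method": "send_rows", "body": {"translation": [[0, 0, 0.06], [0, 0, 0]], "rotation": [[0, 0, 0], [0, 0, 0]], "grip": [26, 26]}}

```text
time: 19.38
eef_pos: [0.4551, -0.03, 0.0668]
tcp_rot: [0.778, 0.628, 0.0, 0.001]
contact_force: [-0.1, 0.8, 0.6]
opening: 0.428
```

{"method": "send_rows", "body": {"translation": [[0, 0, 0.04], [0, 0, 0]], "rotation": [[0, 0, 0], [0, 0, 0]], "grip": [26, 26]}}

```text
time: 19.62
eef_pos: [0.4554, -0.0301, 0.0668]
tcp_rot: [0.778, 0.628, 0.0, 0.0]
contact_force: [-3.0, 0.3, 6.4]
opening: 0.435
```

Release, lift, turn back, go to the nozzle bottle.

{"method": "send_rows", "body": {"translation": [[0, 0, 0], [0, 0, 0], [0, 0, 0], [0, 0, 0], [0, 0, -0.3]], "rotation": [[0, 0, 0], [0, 0, 0], [0, 0, 0], [0, 0, 0], [0, 0, 0]], "grip": [44, 52, 60, 62, 62]}}

```text
time: 20.25
eef_pos: [0.4538, -0.0297, 0.0735]
tcp_rot: [0.778, 0.628, -0.001, -0.001]
contact_force: [-0.7, -0.8, -0.1]
opening: 0.725
```

{"method": "send_rows", "body": {"translation": [[0, 0, -0.7], [0, 0, -0.9], [0, 0, -0.9], [0, 0, -0.9], [0, 0, -0.9]], "rotation": [[0, 0, 0], [0, 0, 0], [0, 0, 0], [0, 0, 0], [0, 0, 0]], "grip": [62, 62, 62, 62, 62]}}

```text
time: 20.88
eef_pos: [0.4546, -0.0299, 0.2046]
tcp_rot: [0.778, 0.628, 0.0, 0.0]
contact_force: [-0.2, -0.9, 0.8]
opening: 0.725
```

{"method": "send_rows", "body": {"translation": [[0, 0, 0], [0, 0, 0], [0, 0, 0], [-0.5, 0.17, 0], [-0.98, 0.32, 0]], "rotation": [[0, 0, -0.8], [0, 0, -0.8], [0, 0, -0.8], [0, 0, 0], [0, 0, 0]], "grip": [62, 62, 62, 62, 62]}}

```text
time: 21.5
eef_pos: [0.4696, -0.075, 0.2035]
tcp_rot: [0.708, 0.706, 0.0, 0.001]
contact_force: [0.4, 0.2, 0.2]
opening: 0.729
```

{"method": "send_rows", "body": {"translation": [[-0.98, 0.32, 0], [-0.98, 0.32, 0], [-0.98, 0.32, 0], [-0.98, 0.32, 0], [-0.98, 0.32, 0]], "rotation": [[0, 0, 0], [0, 0, 0], [0, 0, 0], [0, 0, 0], [0, 0, 0]], "grip": [62, 62, 62, 62, 62]}}

```text
time: 22.12
eef_pos: [0.5171, -0.2236, 0.2032]
tcp_rot: [0.709, 0.706, -0.0, 0.0]
contact_force: [-0.4, 0.7, -0.4]
opening: 0.73
```

{"method": "send_rows", "body": {"translation": [[-0.98, 0.32, 0], [-0.98, 0.32, 0], [-0.98, 0.32, 0], [-0.98, 0.32, 0], [-0.5, 0.1, 0]], "rotation": [[0, 0, 0], [0, 0, 0], [0, 0, 0], [0, 0, 0], [0, 0, 0]], "grip": [62, 62, 62, 62, 62]}}

```text
time: 22.75
eef_pos: [0.5578, -0.3565, 0.2028]
tcp_rot: [0.709, 0.705, -0.0, -0.0]
contact_force: [-0.3, 0.5, 0.6]
opening: 0.727
```

{"method": "send_rows", "body": {"translation": [[0, 0, 0], [0, 0, 0]], "rotation": [[0, 0, 0], [0, 0, 0]], "grip": [62, 62]}}

```text
time: 23.0
eef_pos: [0.5576, -0.3534, 0.2029]
tcp_rot: [0.708, 0.706, 0.0, -0.0]
contact_force: [-0.3, 0.3, -0.2]
opening: 0.722
```

{"method": "send_rows", "body": {"translation": [[0, 0.09, 0.9], [0, 0, 0.9], [0, 0, 0.9], [0, 0, 0.9], [0, 0, 0.9]], "rotation": [[0, 0, 0], [0, 0, 0], [0, 0, 0], [0, 0, 0], [0, 0, 0]], "grip": [62, 62, 62, 62, 62]}}

```text
time: 23.62
eef_pos: [0.5607, -0.3529, 0.0677]
tcp_rot: [0.708, 0.707, 0.0, 0.0]
contact_force: [-0.6, -0.2, -0.2]
opening: 0.728
```

{"method": "send_rows", "body": {"translation": [[0, 0, 0], [0, 0, 0], [0, 0, 0], [0, 0, 0], [0, 0, 0]], "rotation": [[0, 0, 0], [0, 0, 0], [0, 0, 0], [0, 0, 0], [0, 0, 0]], "grip": [54, 46, 38, 27, 27]}}

```text
time: 24.25
eef_pos: [0.5616, -0.3551, 0.0705]
tcp_rot: [0.708, 0.706, 0.0, 0.002]
contact_force: [-0.5, -0.1, 5.9]
opening: 0.438
```

{"method": "send_rows", "body": {"translation": [[0, 0, 0], [0, 0, 0]], "rotation": [[0, 0, 0], [0, 0, 0]], "grip": [27, 27]}}

```text
time: 24.5
eef_pos: [0.5616, -0.3551, 0.0705]
tcp_rot: [0.708, 0.706, 0.0, 0.002]
contact_force: [-1.6, 0.0, 6.8]
opening: 0.435
```

{"method": "send_rows", "body": {"translation": [[0, 0, -0.3], [0, 0, -0.6], [0, 0, -0.9], [0, 0, -0.9], [0, 0, -0.7]], "rotation": [[0, 0, 0], [0, 0, 0], [0, 0, 0], [0, 0, 0], [0, 0, 0]], "grip": [27, 27, 27, 27, 27]}}

```text
time: 25.12
eef_pos: [0.5609, -0.3544, 0.1723]
tcp_rot: [0.708, 0.706, 0.0, 0.001]
contact_force: [0.4, -0.5, -2.3]
opening: 0.432
```

{"method": "send_rows", "body": {"translation": [[0.4, -0.07, 0], [0.8, -0.07, 0], [0.95, -0.07, 0], [0.95, -0.07, 0], [0.95, -0.07, 0]], "rotation": [[0, 0, 0], [0, 0, 0], [0, 0, 0], [0, 0, 0], [0, 0, 0]], "grip": [27, 27, 27, 27, 27]}}

```text
time: 25.75
eef_pos: [0.5495, -0.2297, 0.1687]
tcp_rot: [0.708, 0.706, -0.0, -0.001]
contact_force: [-0.4, -0.1, -2.0]
opening: 0.428
```

{"method": "send_rows", "body": {"translation": [[0.95, -0.07, 0], [0.95, -0.07, 0], [0.95, -0.07, 0], [0.95, -0.07, 0], [0.95, -0.07, 0]], "rotation": [[0, 0, 0], [0, 0, 0], [0, 0, 0], [0, 0, 0], [0, 0, 0]], "grip": [27, 27, 27, 27, 27]}}

```text
time: 26.38
eef_pos: [0.539, -0.0875, 0.169]
tcp_rot: [0.708, 0.707, -0.0, -0.001]
contact_force: [0.0, -0.3, -1.8]
opening: 0.43
```

{"method": "send_rows", "body": {"translation": [[0.95, -0.07, 0], [0.95, -0.07, 0], [0.6, 0, 0], [0, 0, 0], [0, 0, 0]], "rotation": [[0, 0, 0], [0, 0, 0], [0, 0, 0], [0, 0, 0], [0, 0, 0]], "grip": [27, 27, 27, 27, 27]}}

```text
time: 27.0
eef_pos: [0.5362, -0.0154, 0.1699]
tcp_rot: [0.708, 0.706, -0.0, 0.0]
contact_force: [0.3, -0.3, -1.3]
opening: 0.432
```

{"method": "send_rows", "body": {"translation": [[0, 0, 0.6], [0, 0, 0.9], [0, 0, 0.8], [0, 0, 0.6], [0, 0, 0.3]], "rotation": [[0, 0, 0], [0, 0, 0], [0, 0, 0], [0, 0, 0], [0, 0, 0]], "grip": [27, 27, 27, 27, 27]}}

```text
time: 27.62
eef_pos: [0.5353, -0.0153, 0.0721]
tcp_rot: [0.708, 0.706, -0.001, -0.001]
contact_force: [-0.2, -0.5, -0.8]
opening: 0.432
```

{"method": "send_rows", "body": {"translation": [[0, 0, 0.06], [0, 0, 0.06], [0, 0, 0]], "rotation": [[0, 0, 0], [0, 0, 0], [0, 0, 0]], "grip": [27, 27, 27]}}

```text
time: 28.0
eef_pos: [0.5368, -0.0152, 0.0712]
tcp_rot: [0.708, 0.706, 0.0, 0.001]
contact_force: [-0.4, 0.6, -1.7]
opening: 0.434
```

{"method": "send_rows", "body": {"translation": [[0, 0, 0.06], [0, 0, 0]], "rotation": [[0, 0, 0], [0, 0, 0]], "grip": [27, 27]}}

```text
time: 28.25
eef_pos: [0.5369, -0.0152, 0.0695]
tcp_rot: [0.708, 0.706, 0.0, 0.001]
contact_force: [-0.6, -0.6, 1.3]
opening: 0.435
```

{"method": "send_rows", "body": {"translation": [[0, 0, 0.03], [0, 0, 0]], "rotation": [[0, 0, 0], [0, 0, 0]], "grip": [27, 27]}}

```text
time: 28.5
eef_pos: [0.5371, -0.0153, 0.0695]
tcp_rot: [0.708, 0.706, 0.0, 0.001]
contact_force: [-1.7, 0.9, 6.3]
opening: 0.437
```

{"method": "send_rows", "body": {"translation": [[0, 0, 0], [0, 0, 0], [0, 0, 0], [0, 0, 0], [0, 0, -0.3]], "rotation": [[0, 0, 0], [0, 0, 0], [0, 0, 0], [0, 0, 0], [0, 0, 0]], "grip": [44, 52, 60, 62, 62]}}

```text
time: 29.12
eef_pos: [0.5355, -0.0149, 0.0761]
tcp_rot: [0.708, 0.706, -0.001, -0.001]
contact_force: [0.3, 1.2, 0.1]
opening: 0.723
```

{"method": "send_rows", "body": {"translation": [[0, 0, -0.7], [0, 0, -0.9], [0, 0, -0.9], [0, 0, -0.9], [0, 0, -0.8]], "rotation": [[0, 0, 0], [0, 0, 0], [0, 0, 0], [0, 0, 0], [0, 0, 0]], "grip": [62, 62, 62, 62, 62]}}

```text
time: 29.75
eef_pos: [0.5365, -0.0151, 0.2046]
tcp_rot: [0.708, 0.706, 0.0, 0.001]
contact_force: [0.5, -0.2, 0.1]
opening: 0.728
```

{"method": "send_rows", "body": {"translation": [[-0.94, 0.1, 0], [-0.94, 0.1, 0], [-0.94, 0.1, 0], [-0.94, 0.1, 0], [-0.94, 0.1, 0]], "rotation": [[0, 0, 0], [0, 0, 0], [0, 0, 0], [0, 0, 0], [0, 0, 0]], "grip": [62, 62, 62, 62, 62]}}

```text
time: 30.38
eef_pos: [0.551, -0.1571, 0.2035]
tcp_rot: [0.708, 0.706, 0.0, 0.0]
contact_force: [-0.7, 0.1, -0.5]
opening: 0.727
```

{"method": "send_rows", "body": {"translation": [[-0.94, 0.1, 0], [-0.94, 0.1, 0], [-0.94, 0.1, 0], [-0.94, 0.1, 0], [-0.94, 0.1, 0]], "rotation": [[0, 0, 0], [0, 0, 0], [0, 0, 0], [0, 0, 0], [0, 0, 0]], "grip": [62, 62, 62, 62, 62]}}

```text
time: 31.0
eef_pos: [0.5657, -0.2985, 0.2032]
tcp_rot: [0.708, 0.706, 0.0, 0.0]
contact_force: [0.9, 0.2, -0.9]
opening: 0.724
```

{"method": "send_rows", "body": {"translation": [[0, 0, 0.4], [0, 0, 0.4], [0, 0, 0]], "rotation": [[0, 0, 0], [0, 0, 0], [0, 0, 0]], "grip": [62, 62, 62]}}

```text
time: 31.38
eef_pos: [0.5645, -0.2955, 0.1764]
tcp_rot: [0.708, 0.707, -0.0, -0.002]
contact_force: [0.6, 0.5, -0.5]
opening: 0.726
```

```bash
python3 -c "
from h import *
r=cam('top'); s=cam('scene');a=crop(r['image'],270,150,400,280,4,1.4);b=crop(s['image'],150,160,290,290,4,1.4);b=b[:520,:]
b=cv2.resize(b,(280,260));a=cv2.resize(a,(520,520));o=np.zeros((520,800,3),np.uint8);o[:,:520]=a;o[:260,520:]=b;cv2.imwrite('pics/t3.png',o);print(ctrl.get_state()['eef_pos'])"
```

```text
[ 0.56547685 -0.29621405  0.1783446 ]
```

View pics/t3.png

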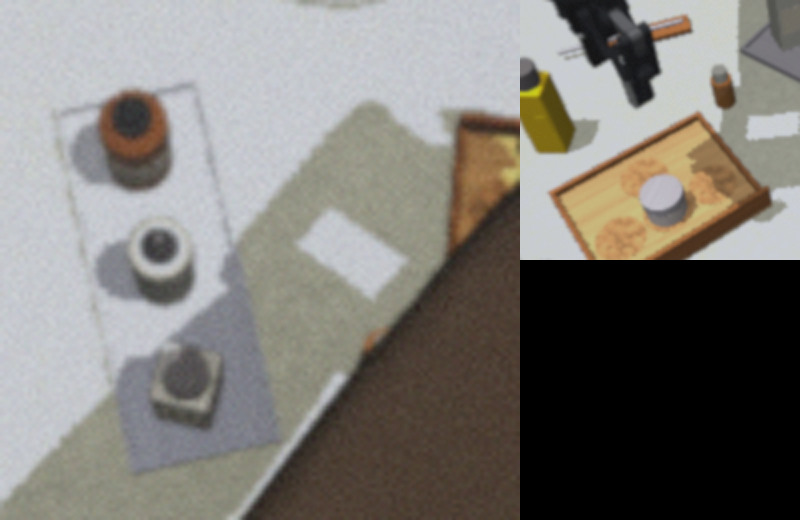

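All three bottles stand upright in the tray at crop (135,130), (160,255) and (185,380). The jar is alone in the caddy. Grasping it by its lid.

{"method": "send_rows", "body": {"translation": [[0, 0.02, 0.9], [0, 0, 0.9], [0, 0, 0.9], [0, 0, 0.9], [0, 0, 0.9]], "rotation": [[0, 0, 0], [0, 0, 0], [0, 0, 0], [0, 0, 0], [0, 0, 0]], "grip": [62, 62, 62, 62, 62]}}

```text
time: 32.1
eef_pos: [0.5668, -0.2969, 0.0438]
tcp_rot: [0.708, 0.707, 0.0, 0.001]
contact_force: [0.2, -0.1, 0.6]
opening: 0.726
```

{"method": "send_rows", "body": {"translation": [[0, 0, 0.6], [0, 0, 0.3], [0, 0, 0.1], [0, 0, 0], [0, 0, 0]], "rotation": [[0, 0, 0], [0, 0, 0], [0, 0, 0], [0, 0, 0], [0, 0, 0]], "grip": [62, 62, 62, 62, 62]}}

```text
time: 32.72
eef_pos: [0.5668, -0.2976, 0.0148]
tcp_rot: [0.708, 0.706, 0.0, 0.001]
contact_force: [-0.5, -0.5, -0.5]
opening: 0.729
```

{"method": "send_rows", "body": {"translation": [[0, 0, 0], [0, 0, 0], [0, 0, 0], [0, 0, 0], [0, 0, 0]], "rotation": [[0, 0, 0], [0, 0, 0], [0, 0, 0], [0, 0, 0], [0, 0, 0]], "grip": [54, 48, 36, 34, 34]}}

```text
time: 33.35
eef_pos: [0.5661, -0.2972, 0.0137]
tcp_rot: [0.708, 0.706, 0.0, -0.0]
contact_force: [0.1, 0.1, -1.0]
opening: 0.399
```

{"method": "send_rows", "body": {"translation": [[0, 0, 0], [0, 0, 0]], "rotation": [[0, 0, 0], [0, 0, 0]], "grip": [34, 34]}}

```text
time: 33.6
eef_pos: [0.5661, -0.2971, 0.0137]
tcp_rot: [0.708, 0.706, 0.0, -0.0]
contact_force: [-1.2, -0.4, -0.7]
opening: 0.398
```

The opening reached the commanded 34 mm, which is smaller than the lid, so I'm checking the picture.

```bash
python3 -c "
from h import *
r=cam('scene'); cv2.imwrite('pics/g2.png',crop(r['image'],160,170,290,300,5,1.6))"
```

```text
(no output)
```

View pics/g2.png

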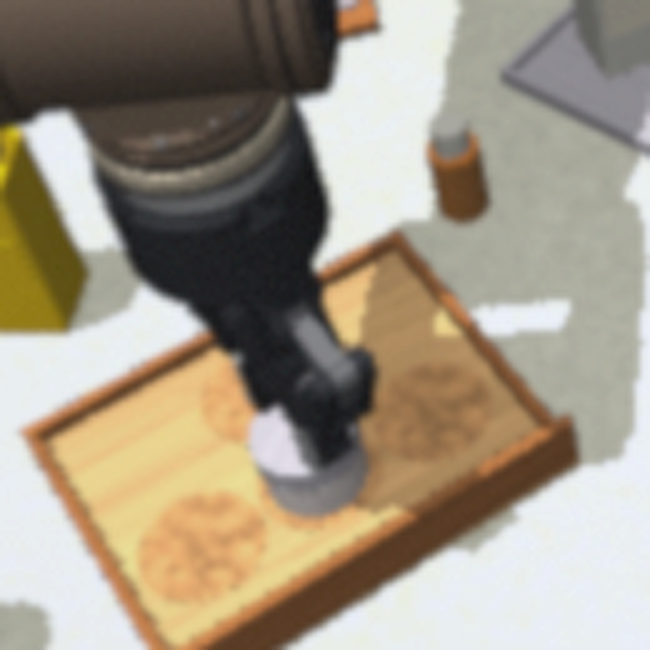

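{"method": "send_rows", "body": {"translation": [[0, 0, 0], [0, 0, 0], [0, 0, 0]], "rotation": [[0, 0, 0], [0, 0, 0], [0, 0, 0]], "grip": [30, 28, 28]}}

```text
time: 34.02
eef_pos: [0.5661, -0.2972, 0.0137]
tcp_rot: [0.708, 0.706, 0.0, 0.0]
contact_force: [-0.7, 1.0, 0.3]
opening: 0.331
```

```bash
python3 -c "
from h import *
p=ctrl.get_state()['eef_pos'];r=cam('scene');t=cam('top')
im=np.clip(cv2.resize(r['image'],None,fx=6,fy=6,interpolation=cv2.INTER_CUBIC)*1.8,0,255).astype(np.uint8)
def L(q,c): cv2.polylines(im,[np.int32((q+.5)*6)],True,c,1)
L(circ(r,.566,-.2973,.041,.046),(0,0,255));L(circ(r,.566,-.2973,.005,.044),(0,255,0))
for z,c in((0,(255,0,0)),(.02,(255,0,255)),(.04,(255,255,0)),(.06,(0,255,255))):
    q=px(r,[[p[0]+d,p[1]+e,p[2]+z] for d,e in((-.014,-.011),(.014,-.011),(.014,.011),(-.014,.011))]);L(q,c)
cv2.imwrite('pics/g3.png',im[210*6:300*6,180*6:270*6])
print(p, px(r,[[.566,-.2973,.041]]))"
```

```text
[ 0.56613849 -0.29716592  0.0137276 ] [[220.38805668 255.77849689]]
```

View pics/g3.png

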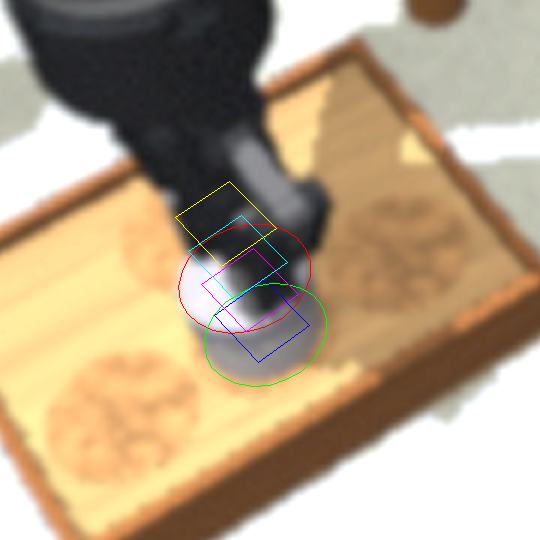

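The overlay shows the jar unmoved on its spot. The fingertips are just above the lid, so they sit well behind the reported TCP. I'll open and feel my way lower in small steps.

{"method": "send_rows", "body": {"translation": [[0, 0, 0], [0, 0, 0], [0, 0, 0], [0, 0, 0], [0, 0, 0]], "rotation": [[0, 0, 0], [0, 0, 0], [0, 0, 0], [0, 0, 0], [0, 0, 0]], "grip": [40, 50, 60, 60, 60]}}

```text
time: 34.75
eef_pos: [0.5661, -0.2971, 0.0137]
tcp_rot: [0.708, 0.706, 0.0, -0.0]
contact_force: [0.3, 0.2, 0.4]
opening: 0.699
```

{"method": "send_rows", "body": {"translation": [[0, 0, 0.1], [0, 0, 0.1], [0, 0, 0]], "rotation": [[0, 0, 0], [0, 0, 0], [0, 0, 0]], "grip": [60, 60, 60]}}

```text
time: 35.12
eef_pos: [0.5658, -0.2969, 0.0071]
tcp_rot: [0.708, 0.706, -0.0, -0.001]
contact_force: [-0.8, -0.4, 0.4]
opening: 0.701
```

```bash
python3 -c "
from h import *
s=ctrl.get_state();print(s['eef_pos'],s['contact_force'],s['opening'],s['qpos'])
r=cam('scene'); im=np.clip(cv2.resize(r['image'],None,fx=6,fy=6,interpolation=cv2.INTER_CUBIC)*2.2,0,255).astype(np.uint8)
p=s['eef_pos']
for z,c in((0,(255,0,0)),(.02,(255,0,255)),(.04,(255,255,0))):
    q=px(r,[[p[0]+d,p[1]+e,p[2]+z] for d,e in((.030,-.011),(.044,-.011),(.044,.011),(.030,.011))]);cv2.polylines(im,[np.int32((q+.5)*6)],True,c,1)
cv2.imwrite('pics/g4.png',im[200*6:290*6,180*6:270*6])"
```

```text
[ 0.56577492 -0.29689371  0.00714153] [-0.76245606 -0.39633951  0.38558301] 0.7012009480124803 [-6.41835046e-01  4.30416117e-01  1.78180421e+00 -4.65566833e-06
  9.30467114e-01 -6.39353163e-01]
```

View pics/g4.png

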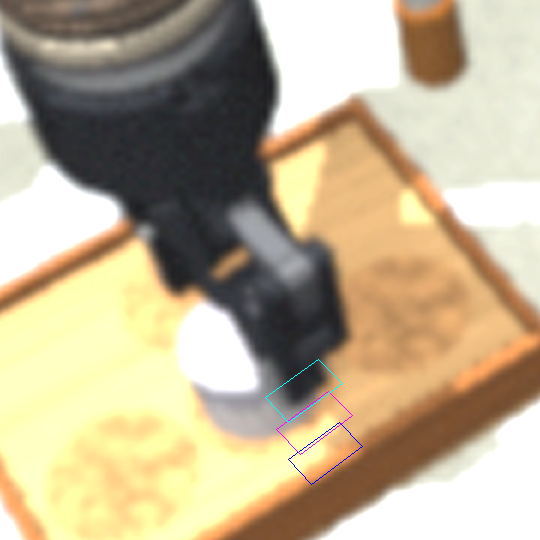

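The visible fingertip at (310,400) lies about 30 mm behind the reported TCP. The jaws straddle the jar. Going 18 mm lower in small steps while watching the force.

{"method": "send_rows", "body": {"translation": [[0, 0, 0.1], [0, 0, 0.1], [0, 0, 0.1], [0, 0, 0]], "rotation": [[0, 0, 0], [0, 0, 0], [0, 0, 0], [0, 0, 0]], "grip": [60, 60, 60, 60]}}

```text
time: 35.67
eef_pos: [0.5659, -0.297, -0.0017]
tcp_rot: [0.708, 0.706, -0.0, -0.0]
contact_force: [-0.6, -0.4, 0.3]
opening: 0.706
```

{"method": "send_rows", "body": {"translation": [[0, 0, 0.1], [0, 0, 0.1], [0, 0, 0.1], [0, 0, 0]], "rotation": [[0, 0, 0], [0, 0, 0], [0, 0, 0], [0, 0, 0]], "grip": [60, 60, 60, 60]}}

```text
time: 36.17
eef_pos: [0.5659, -0.297, -0.0107]
tcp_rot: [0.708, 0.706, -0.0, -0.0]
contact_force: [0.6, -0.3, -0.1]
opening: 0.703
```

No contact, so the offset is real. Closing gently now.

{"method": "send_rows", "body": {"translation": [[0, 0, 0], [0, 0, 0], [0, 0, 0], [0, 0, 0], [0, 0, 0]], "rotation": [[0, 0, 0], [0, 0, 0], [0, 0, 0], [0, 0, 0], [0, 0, 0]], "grip": [54, 50, 46, 40, 34]}}

```text
time: 36.8
eef_pos: [0.5664, -0.2974, -0.0098]
tcp_rot: [0.708, 0.706, 0.0, 0.0]
contact_force: [-0.9, -0.3, 2.8]
opening: 0.521
```

{"method": "send_rows", "body": {"translation": [[0, 0, 0], [0, 0, 0]], "rotation": [[0, 0, 0], [0, 0, 0]], "grip": [34, 34]}}

```text
time: 37.05
eef_pos: [0.5664, -0.2974, -0.0098]
tcp_rot: [0.708, 0.706, 0.0, 0.0]
contact_force: [0.2, -0.8, 3.3]
opening: 0.525
```

Good grip: 44.8 mm read on the 46 mm lid. Lifting high to clear the bottles and carrying it to the tile.

{"method": "send_rows", "body": {"translation": [[0, 0, -0.3], [0, 0, -0.6], [0, 0, -0.9], [0, 0, -0.95], [0, 0, -0.95]], "rotation": [[0, 0, 0], [0, 0, 0], [0, 0, 0], [0, 0, 0], [0, 0, 0]], "grip": [34, 34, 34, 34, 34]}}

```text
time: 37.67
eef_pos: [0.5662, -0.2971, 0.1025]
tcp_rot: [0.708, 0.706, 0.0, 0.0]
contact_force: [0.0, -0.2, -2.1]
opening: 0.522
```

{"method": "send_rows", "body": {"translation": [[0, 0, -0.9], [0, 0, -0.9], [0, 0, -0.5], [0, 0, 0]], "rotation": [[0, 0, 0], [0, 0, 0], [0, 0, 0], [0, 0, 0]], "grip": [34, 34, 34, 34]}}

```text
time: 38.17
eef_pos: [0.5668, -0.2976, 0.1716]
tcp_rot: [0.708, 0.706, 0.0, 0.002]
contact_force: [-0.3, 0.0, -2.0]
opening: 0.522
```

{"method": "send_rows", "body": {"translation": [[0.5, -0.06, 0], [0.95, -0.06, 0], [0.95, -0.06, 0], [0.95, -0.06, 0], [0.95, -0.06, 0]], "rotation": [[0, 0, 0], [0, 0, 0], [0, 0, 0], [0, 0, 0], [0, 0, 0]], "grip": [34, 34, 34, 34, 34]}}

```text
time: 38.8
eef_pos: [0.5564, -0.1648, 0.1685]
tcp_rot: [0.708, 0.707, -0.0, -0.001]
contact_force: [0.2, -0.0, -1.4]
opening: 0.522
```

{"method": "send_rows", "body": {"translation": [[0.95, -0.07, 0], [0.95, -0.07, 0], [0.95, -0.07, 0], [0.95, -0.07, 0], [0.95, -0.07, 0]], "rotation": [[0, 0, 0], [0, 0, 0], [0, 0, 0], [0, 0, 0], [0, 0, 0]], "grip": [34, 34, 34, 34, 34]}}

```text
time: 39.42
eef_pos: [0.5457, -0.0226, 0.1686]
tcp_rot: [0.708, 0.707, -0.0, -0.001]
contact_force: [-0.1, -0.4, -1.7]
opening: 0.523
```

{"method": "send_rows", "body": {"translation": [[0.95, -0.07, 0], [0.95, -0.07, 0], [0.95, -0.07, 0], [0.95, -0.07, 0], [0.95, -0.07, 0]], "rotation": [[0, 0, 0], [0, 0, 0], [0, 0, 0], [0, 0, 0], [0, 0, 0]], "grip": [34, 34, 34, 34, 34]}}

```text
time: 40.05
eef_pos: [0.5351, 0.1194, 0.1686]
tcp_rot: [0.708, 0.707, -0.001, -0.001]
contact_force: [-0.1, 0.1, -0.4]
opening: 0.522
```

{"method": "send_rows", "body": {"translation": [[0.95, -0.07, 0], [0.95, -0.07, 0], [0.95, -0.07, 0], [0.95, -0.07, 0], [0.95, -0.07, 0]], "rotation": [[0, 0, 0], [0, 0, 0], [0, 0, 0], [0, 0, 0], [0, 0, 0]], "grip": [34, 34, 34, 34, 34]}}

```text
time: 40.67
eef_pos: [0.5245, 0.2615, 0.1685]
tcp_rot: [0.707, 0.707, -0.001, -0.001]
contact_force: [0.6, -1.0, -2.4]
opening: 0.52
```

{"method": "send_rows", "body": {"translation": [[0.95, -0.07, 0], [0.9, 0, 0], [0, 0, 0], [0, 0, 0]], "rotation": [[0, 0, 0], [0, 0, 0], [0, 0, 0], [0, 0, 0]], "grip": [34, 34, 34, 34]}}

```text
time: 41.18
eef_pos: [0.5236, 0.3151, 0.1689]
tcp_rot: [0.708, 0.707, -0.001, -0.0]
contact_force: [0.1, 0.4, -1.1]
opening: 0.521
```

{"method": "send_rows", "body": {"translation": [[0.04, 0, 0.6], [0, 0, 0.95], [0, 0, 0.95], [0, 0, 0.95], [0, 0, 0.95]], "rotation": [[0, 0, 0], [0, 0, 0], [0, 0, 0], [0, 0, 0], [0, 0, 0]], "grip": [34, 34, 34, 34, 34]}}

```text
time: 41.8
eef_pos: [0.5243, 0.315, 0.0353]
tcp_rot: [0.708, 0.706, -0.001, -0.0]
contact_force: [0.2, 0.8, -1.7]
opening: 0.52
```

{"method": "send_rows", "body": {"translation": [[0, 0, 0.7], [0, 0, 0.4], [0, 0, 0.2], [0, 0, 0], [0, 0, 0]], "rotation": [[0, 0, 0], [0, 0, 0], [0, 0, 0], [0, 0, 0], [0, 0, 0]], "grip": [34, 34, 34, 34, 34]}}

```text
time: 42.42
eef_pos: [0.5259, 0.3165, -0.0001]
tcp_rot: [0.708, 0.706, 0.001, 0.0]
contact_force: [0.7, 0.0, -1.9]
opening: 0.521
```

{"method": "send_rows", "body": {"translation": [[0, 0, 0.06], [0, 0, 0]], "rotation": [[0, 0, 0], [0, 0, 0]], "grip": [34, 34]}}

```text
time: 42.68
eef_pos: [0.5251, 0.3162, -0.0028]
tcp_rot: [0.708, 0.706, 0.0, 0.0]
contact_force: [0.5, 0.1, -0.8]
opening: 0.521
```

{"method": "send_rows", "body": {"translation": [[0, 0, 0.05], [0, 0, 0]], "rotation": [[0, 0, 0], [0, 0, 0]], "grip": [34, 34]}}

```text
time: 42.92
eef_pos: [0.5249, 0.3161, -0.0047]
tcp_rot: [0.708, 0.706, -0.0, -0.0]
contact_force: [0.4, -0.8, -1.4]
opening: 0.521
```

{"method": "send_rows", "body": {"translation": [[0, -0.03, 0.05], [0, 0, 0]], "rotation": [[0, 0, 0], [0, 0, 0]], "grip": [34, 34]}}

```text
time: 43.18
eef_pos: [0.5239, 0.316, -0.0063]
tcp_rot: [0.708, 0.706, -0.0, -0.0]
contact_force: [-0.1, 0.6, -1.8]
opening: 0.522
```

{"method": "send_rows", "body": {"translation": [[0, 0, 0.04], [0, 0, 0]], "rotation": [[0, 0, 0], [0, 0, 0]], "grip": [34, 34]}}

```text
time: 43.42
eef_pos: [0.5242, 0.3162, -0.0068]
tcp_rot: [0.708, 0.706, -0.0, -0.0]
contact_force: [-1.5, -0.5, 2.9]
opening: 0.524
```

Touchdown. Releasing, lifting, going back above the nozzle bottle, then checking.

{"method": "send_rows", "body": {"translation": [[0, 0, 0], [0, 0, 0], [0, 0, 0], [0, 0, 0], [0, 0, -0.3]], "rotation": [[0, 0, 0], [0, 0, 0], [0, 0, 0], [0, 0, 0], [0, 0, 0]], "grip": [50, 56, 62, 62, 62]}}

```text
time: 44.05
eef_pos: [0.5234, 0.3158, 0.0012]
tcp_rot: [0.708, 0.706, -0.001, -0.0]
contact_force: [-0.3, 0.4, -0.3]
opening: 0.727
```

{"method": "send_rows", "body": {"translation": [[0, 0, -0.7], [0, 0, -0.95], [0, 0, -0.95], [0, 0, -0.95], [0, 0, -0.95]], "rotation": [[0, 0, 0], [0, 0, 0], [0, 0, 0], [0, 0, 0], [0, 0, 0]], "grip": [62, 62, 62, 62, 62]}}

```text
time: 44.68
eef_pos: [0.5246, 0.3163, 0.1398]
tcp_rot: [0.708, 0.706, 0.001, 0.001]
contact_force: [0.2, 0.9, 0.4]
opening: 0.727
```

{"method": "send_rows", "body": {"translation": [[0, 0, -0.95], [0, 0, -0.95], [-0.6, 0, -0.2], [-0.95, 0.04, 0], [-0.95, 0.04, 0]], "rotation": [[0, 0, 0], [0, 0, 0], [0, 0, 0], [0, 0, 0], [0, 0, 0]], "grip": [62, 62, 62, 62, 62]}}

```text
time: 45.3
eef_pos: [0.5257, 0.2393, 0.1994]
tcp_rot: [0.708, 0.706, -0.0, 0.0]
contact_force: [0.4, -0.8, 0.1]
opening: 0.727
```

{"method": "send_rows", "body": {"translation": [[-0.95, 0.04, 0], [-0.95, 0.04, 0], [-0.95, 0.04, 0], [-0.95, 0.04, 0], [-0.95, 0.04, 0]], "rotation": [[0, 0, 0], [0, 0, 0], [0, 0, 0], [0, 0, 0], [0, 0, 0]], "grip": [62, 62, 62, 62, 62]}}

```text
time: 45.92
eef_pos: [0.531, 0.0967, 0.1991]
tcp_rot: [0.708, 0.706, -0.001, -0.0]
contact_force: [0.3, 0.4, -0.1]
opening: 0.727
```

{"method": "send_rows", "body": {"translation": [[-0.95, 0.04, 0], [-0.95, 0.04, 0], [-0.95, 0.04, 0], [-0.95, 0.03, 0], [0, 0, 0]], "rotation": [[0, 0, 0], [0, 0, 0], [0, 0, 0], [0, 0, 0], [0, 0, 0]], "grip": [62, 62, 62, 62, 62]}}

```text
time: 46.55
eef_pos: [0.5353, -0.0175, 0.1992]
tcp_rot: [0.709, 0.705, -0.0, -0.0]
contact_force: [-0.1, 0.6, 0.6]
opening: 0.729
```

```bash
python3 -c "
from h import *
r=cam('top');im=r['image'];print(ctrl.get_state()['eef_pos'])
hsv=cv2.cvtColor(im,cv2.COLOR_BGR2HSV)
g=hsv[:,:,1];b=im[195:255,160:215];m=(g[195:255,160:215]<90)
c=crop(im,160,195,220,255,8,1.4);
def L(q,k): cv2.polylines(c,[np.int32((q-[160,195]+.5)*8)],True,k,1)
L(circ(r,.524,.3163,.044,.046),(255,0,0));L(circ(r,.524,.3163,.008,.044),(0,255,0))
L(rect(r,.524,.3163,0,.11,.11,.008),(255,0,255))
cv2.imwrite('pics/j.png',c)"
```

```text
[ 0.53537444 -0.01640244  0.19924498]
```

View pics/j.png

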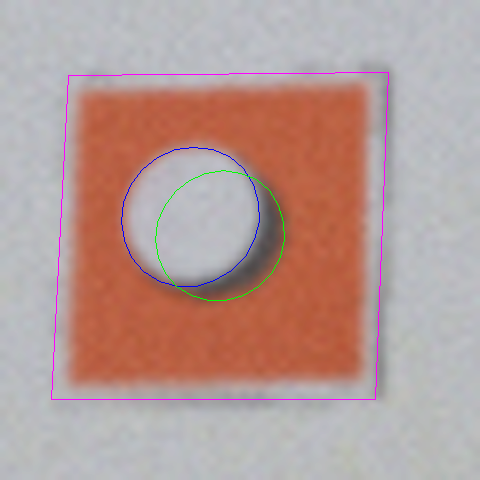

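The jar stands within about 1 mm of the tile's centre (circle at (190,217) matches the prediction). Now the nozzle bottle goes back, gripped 6 mm lower than before.

{"method": "send_rows", "body": {"translation": [[0.04, 0.05, 0.9], [0, 0, 0.9], [0, 0, 0.9], [0, 0, 0.9], [0, 0, 0.9]], "rotation": [[0, 0, 0], [0, 0, 0], [0, 0, 0], [0, 0, 0], [0, 0, 0]], "grip": [62, 62, 62, 62, 62]}}

```text
time: 47.22
eef_pos: [0.5371, -0.0133, 0.0637]
tcp_rot: [0.708, 0.707, -0.0, -0.0]
contact_force: [0.1, -0.1, 0.4]
opening: 0.724
```

{"method": "send_rows", "body": {"translation": [[0, 0, 0], [0, 0, 0], [0, 0, 0], [0, 0, 0], [0, 0, 0]], "rotation": [[0, 0, 0], [0, 0, 0], [0, 0, 0], [0, 0, 0], [0, 0, 0]], "grip": [54, 46, 38, 27, 27]}}

```text
time: 47.85
eef_pos: [0.5387, -0.0144, 0.0666]
tcp_rot: [0.708, 0.706, 0.001, 0.001]
contact_force: [-2.3, 0.1, 5.6]
opening: 0.438
```

{"method": "send_rows", "body": {"translation": [[0, 0, 0], [0, 0, 0]], "rotation": [[0, 0, 0], [0, 0, 0]], "grip": [27, 27]}}

```text
time: 48.1
eef_pos: [0.5388, -0.0144, 0.0666]
tcp_rot: [0.708, 0.706, 0.001, 0.001]
contact_force: [-2.0, 0.1, 6.2]
opening: 0.437
```

{"method": "send_rows", "body": {"translation": [[0, 0, -0.3], [0, 0, -0.6], [0, 0, -0.9], [0, 0, -0.9], [0, 0, -0.7]], "rotation": [[0, 0, 0], [0, 0, 0], [0, 0, 0], [0, 0, 0], [0, 0, 0]], "grip": [27, 27, 27, 27, 27]}}

```text
time: 48.72
eef_pos: [0.5382, -0.0143, 0.1691]
tcp_rot: [0.708, 0.706, 0.001, 0.001]
contact_force: [-1.3, 0.0, -2.1]
opening: 0.436
```

{"method": "send_rows", "body": {"translation": [[-0.4, 0.07, 0], [-0.8, 0.07, 0], [-0.95, 0.07, 0], [-0.95, 0.07, 0], [-0.95, 0.07, 0]], "rotation": [[0, 0, 0], [0, 0, 0], [0, 0, 0], [0, 0, 0], [0, 0, 0]], "grip": [27, 27, 27, 27, 27]}}

```text
time: 49.35
eef_pos: [0.5472, -0.1371, 0.1654]
tcp_rot: [0.708, 0.706, -0.0, -0.001]
contact_force: [1.1, -0.0, -1.2]
opening: 0.439
```

{"method": "send_rows", "body": {"translation": [[-0.95, 0.07, 0], [-0.95, 0.07, 0], [-0.95, 0.07, 0], [-0.95, 0.07, 0], [-0.95, 0.07, 0]], "rotation": [[0, 0, 0], [0, 0, 0], [0, 0, 0], [0, 0, 0], [0, 0, 0]], "grip": [27, 27, 27, 27, 27]}}

```text
time: 49.98
eef_pos: [0.5574, -0.2797, 0.1655]
tcp_rot: [0.708, 0.706, -0.0, -0.001]
contact_force: [0.7, 0.5, -1.6]
opening: 0.437
```

{"method": "send_rows", "body": {"translation": [[-0.95, 0.07, 0], [-0.95, 0, 0], [-0.65, 0, 0], [0, 0, 0], [0, 0, 0]], "rotation": [[0, 0, 0], [0, 0, 0], [0, 0, 0], [0, 0, 0], [0, 0, 0]], "grip": [27, 27, 27, 27, 27]}}

```text
time: 50.6
eef_pos: [0.5599, -0.354, 0.1665]
tcp_rot: [0.708, 0.706, 0.0, -0.0]
contact_force: [-0.8, 0.7, -1.7]
opening: 0.436
```

{"method": "send_rows", "body": {"translation": [[0, 0, 0], [0, 0, 0]], "rotation": [[0, 0, 0], [0, 0, 0]], "grip": [27, 27]}}

```text
time: 50.85
eef_pos: [0.5602, -0.3539, 0.1669]
tcp_rot: [0.708, 0.707, 0.0, 0.0]
contact_force: [-0.4, -0.3, -1.0]
opening: 0.439
```

{"method": "send_rows", "body": {"translation": [[-0.02, 0.02, 0.6], [0, 0, 0.9], [0, 0, 0.8], [0, 0, 0.6], [0, 0, 0.3]], "rotation": [[0, 0, 0], [0, 0, 0], [0, 0, 0], [0, 0, 0], [0, 0, 0]], "grip": [27, 27, 27, 27, 27]}}

```text
time: 51.48
eef_pos: [0.5599, -0.3546, 0.0686]
tcp_rot: [0.708, 0.706, -0.0, -0.001]
contact_force: [-0.4, 0.5, -1.5]
opening: 0.436
```

{"method": "send_rows", "body": {"translation": [[0, 0, 0.05], [0, 0, 0], [0, 0, 0]], "rotation": [[0, 0, 0], [0, 0, 0], [0, 0, 0]], "grip": [27, 27, 27]}}

```text
time: 51.85
eef_pos: [0.5612, -0.3559, 0.0704]
tcp_rot: [0.708, 0.706, 0.0, 0.001]
contact_force: [0.2, 0.1, -1.8]
opening: 0.439
```

{"method": "send_rows", "body": {"translation": [[0, 0, 0.04], [0, 0, 0]], "rotation": [[0, 0, 0], [0, 0, 0]], "grip": [27, 27]}}

```text
time: 52.1
eef_pos: [0.5606, -0.3554, 0.0682]
tcp_rot: [0.708, 0.706, 0.0, 0.0]
contact_force: [-0.4, 0.4, -0.9]
opening: 0.433
```

{"method": "send_rows", "body": {"translation": [[0.03, 0, 0.03], [0, 0, 0]], "rotation": [[0, 0, 0], [0, 0, 0]], "grip": [27, 27]}}

```text
time: 52.35
eef_pos: [0.5608, -0.3547, 0.0678]
tcp_rot: [0.708, 0.706, -0.0, 0.0]
contact_force: [-0.9, -0.1, 0.7]
opening: 0.437
```

{"method": "send_rows", "body": {"translation": [[0, 0, 0.03], [0, 0, 0]], "rotation": [[0, 0, 0], [0, 0, 0]], "grip": [27, 27]}}

```text
time: 52.6
eef_pos: [0.5609, -0.3552, 0.0677]
tcp_rot: [0.708, 0.706, -0.0, 0.001]
contact_force: [-2.0, 0.4, 6.2]
opening: 0.436
```

{"method": "send_rows", "body": {"translation": [[0, 0, 0], [0, 0, 0], [0, 0, 0], [0, 0, 0], [0, 0, -0.3]], "rotation": [[0, 0, 0], [0, 0, 0], [0, 0, 0], [0, 0, 0], [0, 0, 0]], "grip": [44, 52, 60, 62, 62]}}

```text
time: 53.22
eef_pos: [0.56, -0.3539, 0.0744]
tcp_rot: [0.708, 0.706, -0.0, -0.001]
contact_force: [0.2, 0.2, 0.5]
opening: 0.722
```

{"method": "send_rows", "body": {"translation": [[0, 0, -0.7], [0, 0, -0.9], [0, 0, -0.9], [0, 0, -0.9], [0, 0, -0.8]], "rotation": [[0, 0, 0], [0, 0, 0], [0, 0, 0], [0, 0, 0], [0, 0, 0]], "grip": [62, 62, 62, 62, 62]}}

```text
time: 53.85
eef_pos: [0.5611, -0.3549, 0.2049]
tcp_rot: [0.708, 0.706, 0.0, 0.002]
contact_force: [0.3, -0.1, -0.4]
opening: 0.725
```

{"method": "send_rows", "body": {"translation": [[0.5, -0.15, 0], [0.95, -0.31, 0], [0.95, -0.31, 0], [0.95, -0.31, 0], [0.95, -0.31, 0]], "rotation": [[0, 0, 0], [0, 0, 0], [0, 0, 0], [0, 0, 0], [0, 0, 0]], "grip": [62, 62, 62, 62, 62]}}

```text
time: 54.48
eef_pos: [0.518, -0.2232, 0.2003]
tcp_rot: [0.708, 0.706, -0.0, -0.001]
contact_force: [-0.4, -0.7, 0.5]
opening: 0.732
```

{"method": "send_rows", "body": {"translation": [[0.95, -0.31, 0], [0.95, -0.31, 0], [0.95, -0.31, 0], [0.95, -0.31, 0], [0.95, -0.31, 0]], "rotation": [[0, 0, 0], [0, 0, 0], [0, 0, 0], [0, 0, 0], [0, 0, 0]], "grip": [62, 62, 62, 62, 62]}}

```text
time: 55.1
eef_pos: [0.4716, -0.0808, 0.2003]
tcp_rot: [0.708, 0.706, -0.0, -0.001]
contact_force: [-0.1, 0.1, 0.1]
opening: 0.727
```

{"method": "send_rows", "body": {"translation": [[0.95, -0.31, 0], [0.83, -0.27, 0], [0, 0, 0], [0, 0, 0], [0, 0, 0]], "rotation": [[0, 0, 0], [0, 0, 0], [0, 0, 0.8], [0, 0, 0.8], [0, 0, 0.8]], "grip": [62, 62, 62, 62, 62]}}

```text
time: 55.72
eef_pos: [0.4545, -0.0282, 0.2003]
tcp_rot: [0.778, 0.628, -0.0, -0.001]
contact_force: [0.6, 0.8, -0.0]
opening: 0.725
```

{"method": "send_rows", "body": {"translation": [[0, 0, 0], [0, 0, 0]], "rotation": [[0, 0, 0], [0, 0, 0]], "grip": [62, 62]}}

```text
time: 55.98
eef_pos: [0.4552, -0.0289, 0.2008]
tcp_rot: [0.778, 0.629, -0.0, -0.0]
contact_force: [-0.4, 0.3, -0.1]
opening: 0.729
```

{"method": "send_rows", "body": {"translation": [[-0.04, 0, 0.9], [0, 0, 0.9], [0, 0, 0.9], [0, 0, 0.9], [0, 0, 0.95]], "rotation": [[0, 0, 0], [0, 0, 0], [0, 0, 0], [0, 0, 0], [0, 0, 0]], "grip": [62, 62, 62, 62, 62]}}

```text
time: 56.6
eef_pos: [0.4555, -0.0304, 0.064]
tcp_rot: [0.778, 0.629, 0.0, 0.0]
contact_force: [-0.3, 0.2, -0.5]
opening: 0.729
```

{"method": "send_rows", "body": {"translation": [[0, 0, 0], [0, 0, 0], [0, 0, 0], [0, 0, 0], [0, 0, 0]], "rotation": [[0, 0, 0], [0, 0, 0], [0, 0, 0], [0, 0, 0], [0, 0, 0]], "grip": [54, 46, 38, 26, 26]}}

```text
time: 57.22
eef_pos: [0.4567, -0.0308, 0.0665]
tcp_rot: [0.778, 0.628, 0.001, 0.001]
contact_force: [-1.3, 0.2, 5.8]
opening: 0.434
```

{"method": "send_rows", "body": {"translation": [[0, 0, 0], [0, 0, 0]], "rotation": [[0, 0, 0], [0, 0, 0]], "grip": [26, 26]}}

```text
time: 57.48
eef_pos: [0.4567, -0.0308, 0.0665]
tcp_rot: [0.778, 0.628, 0.001, 0.001]
contact_force: [-2.0, 0.2, 6.0]
opening: 0.438
```

{"method": "send_rows", "body": {"translation": [[0, 0, -0.3], [0, 0, -0.6], [0, 0, -0.9], [0, 0, -0.9], [0, 0, -0.7]], "rotation": [[0, 0, 0], [0, 0, 0], [0, 0, 0], [0, 0, 0], [0, 0, 0]], "grip": [26, 26, 26, 26, 26]}}

```text
time: 58.1
eef_pos: [0.4555, -0.0304, 0.1679]
tcp_rot: [0.778, 0.628, 0.0, 0.0]
contact_force: [-0.4, -0.3, -1.8]
opening: 0.432
```

{"method": "send_rows", "body": {"translation": [[-0.4, 0.18, 0], [-0.8, 0.36, 0], [-0.9, 0.4, 0], [-0.9, 0.4, 0], [-0.9, 0.4, 0]], "rotation": [[0, 0, 0], [0, 0, 0], [0, 0, 0], [0, 0, 0], [0, 0, 0]], "grip": [26, 26, 26, 26, 26]}}

```text
time: 58.72
eef_pos: [0.4812, -0.1571, 0.1649]
tcp_rot: [0.778, 0.628, -0.001, -0.001]
contact_force: [-0.0, -0.3, -0.4]
opening: 0.428
```

{"method": "send_rows", "body": {"translation": [[-0.9, 0.4, 0], [-0.9, 0.4, 0], [-0.9, 0.4, 0], [-0.9, 0.4, 0], [-0.65, 0.29, 0]], "rotation": [[0, 0, 0], [0, 0, 0], [0, 0, 0], [0, 0, 0], [0, 0, 0]], "grip": [26, 26, 26, 26, 26]}}

```text
time: 59.35
eef_pos: [0.5098, -0.2938, 0.1649]
tcp_rot: [0.778, 0.628, -0.0, -0.001]
contact_force: [-0.7, 0.5, -1.8]
opening: 0.431
```

{"method": "send_rows", "body": {"translation": [[0, 0, 0], [0, 0, 0], [0, 0, 0], [0, 0, 0]], "rotation": [[0, 0, 0], [0, 0, 0], [0, 0, 0], [0, 0, 0]], "grip": [26, 26, 26, 26]}}

```text
time: 59.85
eef_pos: [0.5106, -0.2917, 0.1669]
tcp_rot: [0.778, 0.629, 0.0, 0.0]
contact_force: [-0.5, 0.8, -2.7]
opening: 0.434
```

{"method": "send_rows", "body": {"translation": [[-0.02, 0.02, 0.6], [0, 0, 0.9], [0, 0, 0.8], [0, 0, 0.6], [0, 0, 0.3]], "rotation": [[0, 0, 0], [0, 0, 0], [0, 0, 0], [0, 0, 0], [0, 0, 0]], "grip": [26, 26, 26, 26, 26]}}

```text
time: 60.48
eef_pos: [0.5103, -0.2924, 0.0688]
tcp_rot: [0.778, 0.628, -0.0, -0.001]
contact_force: [0.3, -0.5, -2.4]
opening: 0.434
```

{"method": "send_rows", "body": {"translation": [[0, 0, 0.05], [0, 0, 0], [0, 0, 0], [0, 0, 0]], "rotation": [[0, 0, 0], [0, 0, 0], [0, 0, 0], [0, 0, 0]], "grip": [26, 26, 26, 26]}}

```text
time: 60.98
eef_pos: [0.5114, -0.2934, 0.07]
tcp_rot: [0.778, 0.628, 0.0, 0.001]
contact_force: [-0.1, 0.9, -2.0]
opening: 0.43
```

{"method": "send_rows", "body": {"translation": [[0, 0, 0.04], [0, 0, 0]], "rotation": [[0, 0, 0], [0, 0, 0]], "grip": [26, 26]}}

```text
time: 61.22
eef_pos: [0.511, -0.2931, 0.068]
tcp_rot: [0.778, 0.628, -0.0, -0.0]
contact_force: [0.3, 0.1, -1.7]
opening: 0.432
```

{"method": "send_rows", "body": {"translation": [[0, 0, 0.03], [0, 0, 0]], "rotation": [[0, 0, 0], [0, 0, 0]], "grip": [26, 26]}}

```text
time: 61.48
eef_pos: [0.5111, -0.2933, 0.0676]
tcp_rot: [0.778, 0.628, -0.0, 0.0]
contact_force: [-0.2, 0.5, 1.1]
opening: 0.432
```

{"method": "send_rows", "body": {"translation": [[0, 0, 0], [0, 0, 0], [0, 0, 0], [0, 0, 0], [0, 0, -0.3]], "rotation": [[0, 0, 0], [0, 0, 0], [0, 0, 0], [0, 0, 0], [0, 0, 0]], "grip": [44, 52, 60, 62, 62]}}

```text
time: 62.1
eef_pos: [0.5105, -0.2926, 0.0756]
tcp_rot: [0.778, 0.628, -0.0, -0.001]
contact_force: [0.7, -0.7, 0.8]
opening: 0.723
```

{"method": "send_rows", "body": {"translation": [[0, 0, -0.7], [0, 0, -0.9], [0, 0, -0.9], [0, 0, -0.9], [0, 0, -0.8]], "rotation": [[0, 0, 0], [0, 0, 0], [0, 0, 0], [0, 0, 0], [0, 0, 0]], "grip": [62, 62, 62, 62, 62]}}

```text
time: 62.72
eef_pos: [0.5113, -0.2933, 0.2041]
tcp_rot: [0.778, 0.628, 0.0, 0.001]
contact_force: [0.8, -0.9, -0.3]
opening: 0.725
```

{"method": "send_rows", "body": {"translation": [[0, 0, 0], [0, 0, 0], [0, 0, 0], [0.5, 0.18, 0], [0.95, 0.34, 0]], "rotation": [[0, 0, -0.8], [0, 0, -0.8], [0, 0, -0.8], [0, 0, 0], [0, 0, 0]], "grip": [62, 62, 62, 62, 62]}}

```text
time: 63.35
eef_pos: [0.527, -0.2491, 0.2025]
tcp_rot: [0.709, 0.705, 0.0, 0.0]
contact_force: [0.0, 0.3, -0.0]
opening: 0.725
```

{"method": "send_rows", "body": {"translation": [[0.95, 0.34, 0], [0.95, 0.34, 0], [0.95, 0.34, 0], [0.95, 0.34, 0], [0.95, 0.34, 0]], "rotation": [[0, 0, 0], [0, 0, 0], [0, 0, 0], [0, 0, 0], [0, 0, 0]], "grip": [62, 62, 62, 62, 62]}}

```text
time: 63.98
eef_pos: [0.5785, -0.1052, 0.2026]
tcp_rot: [0.708, 0.706, 0.0, 0.0]
contact_force: [-0.5, 0.2, 0.1]
opening: 0.729
```

{"method": "send_rows", "body": {"translation": [[0.95, 0.34, 0], [0.95, 0.34, 0], [0.95, 0.34, 0], [0.8, 0.26, 0], [0, 0, 0]], "rotation": [[0, 0, 0], [0, 0, 0], [0, 0, 0], [0, 0, 0], [0, 0, 0]], "grip": [62, 62, 62, 62, 62]}}

```text
time: 64.6
eef_pos: [0.6169, 0.0045, 0.2024]
tcp_rot: [0.707, 0.707, 0.0, -0.0]
contact_force: [-0.4, -0.3, 0.6]
opening: 0.727
```

{"method": "send_rows", "body": {"translation": [[0, 0, 0], [0, 0, 0], [0, 0, 0]], "rotation": [[0, 0, 0], [0, 0, 0], [0, 0, 0]], "grip": [66, 66, 66]}}

```text
time: 64.97
eef_pos: [0.6166, 0.0014, 0.2022]
tcp_rot: [0.708, 0.706, -0.0, 0.0]
contact_force: [-0.4, 1.3, 0.7]
opening: 0.77
```

{"method": "send_rows", "body": {"translation": [[0.04, 0, 0.9], [0, 0, 0.9], [0, 0, 0.9], [0, 0, 0.9], [0, 0, 0.95]], "rotation": [[0, 0, 0], [0, 0, 0], [0, 0, 0], [0, 0, 0], [0, 0, 0]], "grip": [66, 66, 66, 66, 66]}}

```text
time: 65.6
eef_pos: [0.6169, 0.0027, 0.0651]
tcp_rot: [0.708, 0.706, 0.0, 0.0]
contact_force: [0.0, -0.0, 1.0]
opening: 0.774
```

{"method": "send_rows", "body": {"translation": [[0, 0, 0], [0, 0, 0], [0, 0, 0], [0, 0, 0], [0, 0, 0]], "rotation": [[0, 0, 0], [0, 0, 0], [0, 0, 0], [0, 0, 0], [0, 0, 0]], "grip": [56, 48, 40, 30, 30]}}

```text
time: 66.22
eef_pos: [0.618, 0.0031, 0.0678]
tcp_rot: [0.708, 0.706, 0.001, 0.001]
contact_force: [-1.9, -0.2, 6.2]
opening: 0.475
```

{"method": "send_rows", "body": {"translation": [[0, 0, 0], [0, 0, 0]], "rotation": [[0, 0, 0], [0, 0, 0]], "grip": [30, 30]}}

```text
time: 66.47
eef_pos: [0.6179, 0.0031, 0.0678]
tcp_rot: [0.708, 0.706, 0.001, 0.001]
contact_force: [-1.6, 0.2, 6.1]
opening: 0.483
```

{"method": "send_rows", "body": {"translation": [[0, 0, -0.3], [0, 0, -0.6], [0, 0, -0.9], [0, 0, -0.9], [0, 0, -0.7]], "rotation": [[0, 0, 0], [0, 0, 0], [0, 0, 0], [0, 0, 0], [0, 0, 0]], "grip": [30, 30, 30, 30, 30]}}

```text
time: 67.1
eef_pos: [0.6172, 0.0033, 0.1698]
tcp_rot: [0.708, 0.706, 0.001, 0.001]
contact_force: [-0.0, -0.4, -2.4]
opening: 0.479
```

{"method": "send_rows", "body": {"translation": [[-0.4, -0.07, 0], [-0.8, -0.14, 0], [-0.9, -0.16, 0], [-0.9, -0.16, 0], [-0.9, -0.16, 0]], "rotation": [[0, 0, 0], [0, 0, 0], [0, 0, 0], [0, 0, 0], [0, 0, 0]], "grip": [30, 30, 30, 30, 30]}}

```text
time: 67.72
eef_pos: [0.5944, -0.1149, 0.1658]
tcp_rot: [0.708, 0.706, -0.001, -0.001]
contact_force: [0.1, -0.4, -2.1]
opening: 0.475
```

{"method": "send_rows", "body": {"translation": [[-0.9, -0.16, 0], [-0.9, -0.16, 0], [-0.9, -0.16, 0], [-0.9, -0.16, 0], [-0.7, -0.12, 0]], "rotation": [[0, 0, 0], [0, 0, 0], [0, 0, 0], [0, 0, 0], [0, 0, 0]], "grip": [30, 30, 30, 30, 30]}}

```text
time: 68.35
eef_pos: [0.5713, -0.2439, 0.1661]
tcp_rot: [0.708, 0.706, -0.0, -0.001]
contact_force: [-0.4, 0.2, -2.0]
opening: 0.478
```

{"method": "send_rows", "body": {"translation": [[0, 0, 0], [0, 0, 0], [0, 0, 0], [0, 0, 0]], "rotation": [[0, 0, 0], [0, 0, 0], [0, 0, 0], [0, 0, 0]], "grip": [30, 30, 30, 30]}}

```text
time: 68.85
eef_pos: [0.5729, -0.2418, 0.1677]
tcp_rot: [0.708, 0.707, 0.0, -0.0]
contact_force: [0.2, 0.2, -3.1]
opening: 0.478
```

{"method": "send_rows", "body": {"translation": [[-0.03, 0.02, 0.6], [0, 0, 0.9], [0, 0, 0.8], [0, 0, 0.6], [0, 0, 0.3]], "rotation": [[0, 0, 0], [0, 0, 0], [0, 0, 0], [0, 0, 0], [0, 0, 0]], "grip": [30, 30, 30, 30, 30]}}

```text
time: 69.47
eef_pos: [0.5725, -0.2429, 0.0696]
tcp_rot: [0.708, 0.706, -0.0, -0.001]
contact_force: [0.2, -0.7, -1.7]
opening: 0.478
```

{"method": "send_rows", "body": {"translation": [[0, 0, 0.05], [0, 0, 0], [0, 0, 0], [0, 0, 0]], "rotation": [[0, 0, 0], [0, 0, 0], [0, 0, 0], [0, 0, 0]], "grip": [30, 30, 30, 30]}}

```text
time: 69.97
eef_pos: [0.5736, -0.2437, 0.0708]
tcp_rot: [0.708, 0.706, 0.0, 0.001]
contact_force: [0.2, -0.2, -2.3]
opening: 0.478
```

{"method": "send_rows", "body": {"translation": [[0, 0, 0.04], [0, 0, 0]], "rotation": [[0, 0, 0], [0, 0, 0]], "grip": [30, 30]}}

```text
time: 70.22
eef_pos: [0.5733, -0.2435, 0.069]
tcp_rot: [0.708, 0.706, 0.0, 0.0]
contact_force: [0.5, -0.4, -1.9]
opening: 0.477
```

{"method": "send_rows", "body": {"translation": [[0, 0, 0.03], [0, 0, 0]], "rotation": [[0, 0, 0], [0, 0, 0]], "grip": [30, 30]}}

```text
time: 70.47
eef_pos: [0.5735, -0.2438, 0.0689]
tcp_rot: [0.708, 0.706, -0.0, 0.0]
contact_force: [-2.4, 0.2, 2.1]
opening: 0.479
```

Down. Releasing, lifting clear and backing away for a final look.

{"method": "send_rows", "body": {"translation": [[0, 0, 0], [0, 0, 0], [0, 0, 0], [0, 0, 0], [0, 0, -0.3]], "rotation": [[0, 0, 0], [0, 0, 0], [0, 0, 0], [0, 0, 0], [0, 0, 0]], "grip": [48, 56, 62, 64, 64]}}

```text
time: 71.1
eef_pos: [0.5727, -0.243, 0.0764]
tcp_rot: [0.708, 0.706, -0.0, -0.001]
contact_force: [0.9, 1.1, 0.2]
opening: 0.747
```

{"method": "send_rows", "body": {"translation": [[0, 0, -0.7], [0, 0, -0.9], [0, 0, -0.9], [0, 0, -0.9], [0, 0, -0.8]], "rotation": [[0, 0, 0], [0, 0, 0], [0, 0, 0], [0, 0, 0], [0, 0, 0]], "grip": [64, 64, 64, 64, 64]}}

```text
time: 71.72
eef_pos: [0.5738, -0.2438, 0.2065]
tcp_rot: [0.708, 0.706, 0.0, 0.002]
contact_force: [-0.3, 0.6, 0.5]
opening: 0.748
```

{"method": "send_rows", "body": {"translation": [[0.6, 0, -0.5], [0.95, 0, 0], [0.95, 0, 0], [0.95, 0, 0], [0.95, 0, 0]], "rotation": [[0, 0, 0], [0, 0, 0], [0, 0, 0], [0, 0, 0], [0, 0, 0]], "grip": [64, 64, 64, 64, 64]}}

```text
time: 72.35
eef_pos: [0.5732, -0.1093, 0.2186]
tcp_rot: [0.708, 0.706, 0.0, -0.0]
contact_force: [-0.8, -0.5, 0.0]
opening: 0.749
```

{"method": "send_rows", "body": {"translation": [[0.95, 0, 0], [0.95, 0, 0], [0.95, 0, 0], [0.95, 0, 0], [0, 0, 0]], "rotation": [[0, 0, 0], [0, 0, 0], [0, 0, 0], [0, 0, 0], [0, 0, 0]], "grip": [64, 64, 64, 64, 64]}}

```text
time: 72.97
eef_pos: [0.5733, 0.0051, 0.2185]
tcp_rot: [0.707, 0.707, 0.0, -0.0]
contact_force: [-0.0, -0.2, -0.4]
opening: 0.75
```

```bash
python3 -c "
from h import *
r=cam('top');im=np.clip(cv2.resize(r['image'],None,fx=5,fy=5,interpolation=cv2.INTER_CUBIC)*1.5,0,255).astype(np.uint8)
def L(q,c): cv2.polylines(im,[np.int32((q+.5)*5)],True,c,1)
for (x,yy),d,h in(((.5733,-.2423),.044,.101),((.5603,-.3537),.040,.103)): L(circ(r,x,yy,h,d),(0,0,255)); L(circ(r,x,yy,.005,d),(0,255,0))
for z,c in((.109,(0,0,255)),(.005,(0,255,0))):L(rect(r,.511,-.2912,np.radians(-12),.038,.038,z),c)
a=im[160*5:260*5,365*5:465*5]
s=cam('scene')['image'][90:310,100:460];s=cv2.resize(np.clip(s*1.4,0,255).astype(np.uint8),(300,183))
o=np.zeros((500,800,3),np.uint8);o[:,:500]=a;o[:183,500:]=s;cv2.imwrite('pics/f.png',o)
cv2.imwrite('pics/f.png',o)
b=cv2.imread('pics/top0.png');d=cv2.absdiff(cv2.GaussianBlur(b,(5,5),0),cv2.GaussianBlur(r['image'],(5,5),0)).max(2)
for n,(x0,y0,x1,y1) in dict(brush=(230,180,262,255),vial=(356,228,374,246),beaker=(250,98,284,140),pink=(470,200,500,228),yellow=(425,255,456,284)).items(): print(n,d[y0:y1,x0:x1].max())"
```

```text
brush 96
vial 19
beaker 86
pink 21
yellow 21
```

View pics/f.png

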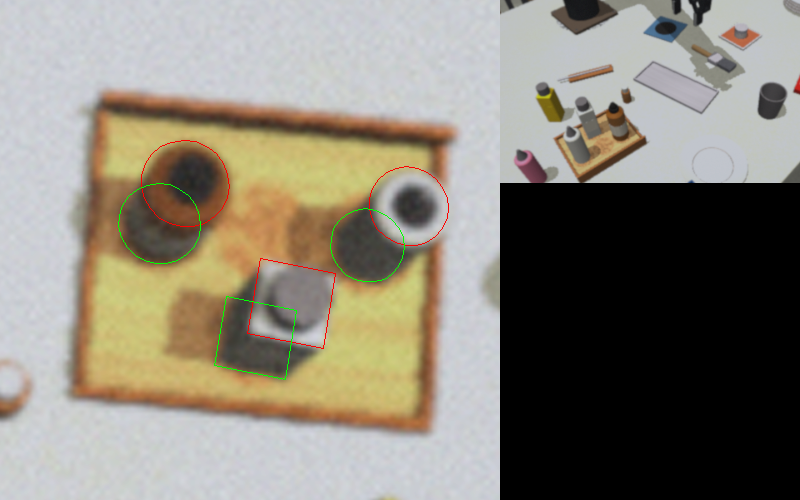

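All three bottles sit on their marked outlines upright, and the jar is on the tile. The brush and beaker differences look like shadows, so I'll check them by template matching before handing in.

```bash
python3 - <<'E'
from h import *
from plant import ticket
for n,B in(("top",dict(brush=(234,184,260,254),beaker=(250,100,283,139))),("scene",dict(brush=(328,140,386,178),beaker=(406,187,446,234),vial=(243,192,260,216)))):
    a=cv2.Canny(cv2.imread(f"pics/{n}0.png"),60,150); b=cv2.Canny(cam(n)["image"],60,150)
    a,b=[cv2.GaussianBlur(i,(5,5),0) for i in(a,b)]
    for k,(x0,y0,x1,y1) in B.items():
        m=cv2.matchTemplate(b[y0-8:y1+8,x0-8:x1+8],a[y0:y1,x0:x1],cv2.TM_CCOEFF_NORMED); _,v,_,l=cv2.minMaxLoc(m); print(n,k,round(v,2),np.array(l)-8)
E
```

```text
top brush 0.19 [ 1 -1]
top beaker 0.54 [0 0]
scene brush 0.58 [0 0]
scene beaker 1.0 [0 0]
scene vial 0.99 [0 0]
```

```bash
python3 -c "
from plant import ticket; print(ticket.sign_off())"
```

```text
the job is handed in; nothing more can be done
None
```

The job is handed in at about 73 s of robot time. I moved the three bottles upright into the side tray, stood the jar in the middle of the tile, then put each bottle back on its own cork disc. The square bottle went back at its original yaw of about -12°.

**Last checks:**
- **Bottles:** in the final top view all three stand upright. They sit within about 1–2 mm of the outlines I measured at the start.
- **Jar:** it stood within about 1 mm of the tile's centre when I checked after placing it. The final scene view still shows it there.
- **Bystanders:** the vial and beaker match their starting pictures with zero shift. The pink and yellow look-alikes show no change.
- **Brush:** the scene camera shows no shift. The top-camera match was poor (0.19), probably because of the arm and its shadow, so that view confirms nothing. I never went near the brush at low height.

**What disagreed:** the fingertips turned out to be about 30 mm behind the reported TCP. My first jar grasp therefore closed just above the lid; the jar did not move, and I grasped it again lower with the TCP reading below zero. The bottle openings also read 1–4 mm under their nominal widths, but the grips held with no sign of slipping. The highest external force in the readings I took was about 7 N.

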